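# Load setting plates face up, index the slide free of backlash, zero the gauge

## Robot

A 6-joint arm with a two-finger parallel gripper is mounted at the origin on the work surface. World frame = base frame: x ahead of the robot, y to its left, z up, the work surface at z = 0. Lengths are in m, angles in rad, forces in N, time in s.
With the tool pointing down it reaches from about 0.35 to 0.875 m from the base axis. Payload 4.2 kg.
Tool frame: the origin (TCP) lies midway between the tips of the shut fingers; the grasp point (between the pads) lies 19 mm behind it; z points along the fingers, y is the line along which they close (so a half turn about z gives the same grasp; the last joint's range is limited). The gripper opens to 87 mm and grips with 3 to 60 N. Pads are 19 mm wide; open, the fingers measure 117 mm over their backs; the gripper's body (75 mm by 190 mm) begins 51 mm behind the grasp point.
Start: joints at [1.566, 0.385, 0.008, 0, -1.194, -0.259], TCP at [0.163, 0.603, 0.223] pointing down, gripper open.
Joint ranges: [-3.14, 3.14], [-1.21, 2.06], [-1.07, 1.41], [-3.16, 2.05], [-2.99, -0.16], [-3.1, 3.1]. Speed limits (rad/s): [2.79, 2.79, 3.14, 3.14, 3.14, 3.14].

## Interface

Orientations are given as a unit quaternion [x, y, z, w].
In Python, from rig import telemetry, get_image, workorder gives the robot as it stands.
- The arm moves only by the tool jog_arm, never from a script. Its argument "moves" is a list of rows, each a list of 7 numbers: the turn, a rotation vector about the tool's x, y, z in units of 5 degrees (1.0 is 5 degrees), then the shift along the tool's x, y, z in units of 30 mm (1.0 is 30 mm), then the opening, from 0 (shut) to 1 (fully open). A call has 1 to 10 rows; each row shifts and turns the commanded pose from where the row before left it, along the tool's axes as they then stand; what a row does not reach is not made up. A row lasts 1/8 s, in which the tool goes at most 62.5 mm and 10.7 degrees, less where a joint would pass 70% of its speed; a pose out of reach is approached as far as the arm can. A call is refused whole if a number of a shift passes 1 or a number of a turn 1, either way. A call with a gripper value outside its range is refused whole. The fingers move at their own pace and stop on an object; "newtons" is the grip in N (left out, the last holds). Time passes only in rows, so rows that do not move let the fingers close. It gives the time, the measured TCP pose, the force, the opening and the grip force at its end, in the units of the state.
- telemetry.get_state(): the state, without advancing time (a new reading comes with each control period).
- get_image(name): name is "scene" or "top" or "wrist"; returns a dict with "frame" (480x640x3 uint8, blue, green, red), "fx", "fy", "cx", "cy" (pixels), "R" (3x3) and "t" (3): a world point X has camera coordinates R X + t. Camera axes: x right, y down, z forward; pixel columns grow to the right and rows downward; lengths in m; the calibration is good to about 2 mm. A picture is of the moment at which its call begins. There is no depth.
- workorder.finish_job(): hands the job in; it is judged then, once.
The state is a dict: "time_s": time; "joint_pos": joint angles; "qd": joint speeds; "tau": joint torques, N m; "position": TCP position; "orientation": TCP orientation; "ft_force": force on the tool from outside, world axes, zero at the start; "wrist_torque": the same for the moment, N m; "width": opening from 0.0 (shut) to 1.0 (fully open); "gripper_force": force on a finger pad.
Only numpy, scipy, OpenCV 4.12 (cv2) and the standard library are available. Lean on these libraries where they do the work, as an engineer would, in place of code of your own. Each camera call takes 0.05 s, during which the arm holds its last target. There are 200 camera calls.

## Task

Turn every setting plate that lies on the mat over and set it flat on the slide's table with its bright measuring face up, all of it on the table. When they are all loaded, use the knob to wind the table away from the knob until its red line is at least 5 mm past the yellow index pointer, then wind it back towards the knob so that the line stops exactly at the pointer (within 1.5 mm) with the backlash taken up in that direction. Last, press the green zero button on the height gauge fully down and let go; leave the steel pins, V-block, bottle and calliper case where they stand.

Things in the scene. Friction and masses are not known exactly. Their poses are not given: they have to be found in the camera images.
- plate0_c (a point): Centre of a loose setting plate, 72 x 58 x 22 mm (its x, y, z), 0.3 kg; two or three are present (an absent one reads None). Its +z points out of the matt black back with the orange stripe, -z out of the bright steel measuring face with the green spot. At the start it lies on the grey mat (3 mm thick) with the back up; it can also stand on its 58 x 22 mm ends.
- plate0: The same plate; origin at the centre of its measuring face, same axes. To turn it over: grip it across the 58 mm with the tool leaning 45 degrees along its length, turn it 90 degrees until the tool leans the other way, stand it on end, let go, and do the same again.
- plate1_c (a point): Centre of a loose setting plate, 72 x 58 x 22 mm (its x, y, z), 0.3 kg; two or three are present (an absent one reads None). Its +z points out of the matt black back with the orange stripe, -z out of the bright steel measuring face with the green spot. At the start it lies on the grey mat (3 mm thick) with the back up; it can also stand on its 58 x 22 mm ends.
- plate1: The same plate; origin at the centre of its measuring face, same axes. To turn it over: grip it across the 58 mm with the tool leaning 45 degrees along its length, turn it 90 degrees until the tool leans the other way, stand it on end, let go, and do the same again.
- plate2_c (a point): Centre of a loose setting plate, 72 x 58 x 22 mm (its x, y, z), 0.3 kg; two or three are present (an absent one reads None). Its +z points out of the matt black back with the orange stripe, -z out of the bright steel measuring face with the green spot. At the start it lies on the grey mat (3 mm thick) with the back up; it can also stand on its 58 x 22 mm ends.
- plate2: The same plate; origin at the centre of its measuring face, same axes. To turn it over: grip it across the 58 mm with the tool leaning 45 degrees along its length, turn it 90 degrees until the tool leans the other way, stand it on end, let go, and do the same again.
- table_mid (a point): Middle of the top of the slide's aluminium table, 120 (x) x 280 (y) mm, 61 mm above the bench (z = 0); room for three plates side by side along y. A red line crosses it along x. +y is the sliding direction and points to the knob. Only the screw moves it, 5 mm per rad, anticlockwise from above = to the knob; range 35 mm away from the knob to 20 mm towards it from the start.
- index_tip (a point): Tip of the yellow index pointer on a black clamp (22 x 26 x 34 mm) fixed to the base at the table's -x edge; never moves. Its y in the frame of table_mid is 0 when the red line is at the pointer; at the start it is 8 to 16 mm on the -y side (away from the knob).
- knob_grip (a point): Point on the vertical axis of the leadscrew knob at grip height: middle of a black bar 60 mm long (this point's x), 16 mm wide (y), 30 mm high; top 11 mm above, round hub (radius 30 mm) 19 mm below. It stands on a gear box 90 x 75 mm, 80 mm high, at the slide's end. The point turns with the bar. It takes 0.2 N m to turn and stays where it is left.
- lash (a joint): Play between knob and screw, rad, -0.3 to +0.3. The knob turns freely through it before the screw follows: +0.3 = play taken up anticlockwise (drives the table towards the knob), -0.3 = taken up clockwise (drives it away).
- zero_top (a point): Centre of the top of the round green zero button (radius 16 mm) on the base of the grey digital height gauge; its z points up. It is pressed straight down. The gauge's column (0.34 m high) stands 115 mm to its +y side.
- zero (a joint): Travel of the green button, m: 0 up, 0.006 fully down (5 N); it springs back.
- pin0: Hardened steel pin standing upright, 22 mm across, 70 mm high, loose; a bystander. Origin at the centre of its foot.
- pin1: Hardened steel pin standing upright, 22 mm across, 70 mm high, loose; a bystander. Origin at the centre of its foot.
- pin2: Hardened steel pin standing upright, 22 mm across, 70 mm high, loose; a bystander. Origin at the centre of its foot.
- vblock: Black polymer V-block, 70 x 90 x 46 mm, loose bystander. Origin at the centre of its underside.
- cleaner: Bottle with a blue cap, 60 mm across, 150 mm high, loose bystander. Origin at the centre of its underside.
- caliper_case: Closed black calliper case, 90 x 240 x 28 mm, loose bystander. Origin at the centre of its underside.
Not all that is in view belongs to the job. Leave any brown or turquoise look-alike of the plate2 alone.

How it is judged:
On the way, in this order (a step that is already met when the one before it is completed fails the run):
1. every plate present lies flat on the slide table, measuring face up, let go of (angle between each of plate0_c, plate1_c, plate2_c's own z axis and vertical above 3 rad and x of plate0_c in the frame of table_mid between -0.03 and 0.03 m and y of plate0_c in the frame of table_mid between -0.108 and 0.108 m and z of plate0_c in the frame of table_mid between 0.006 and 0.016 m and not (contact force between plate0 and the fingers above 0.3 N) and x of plate1_c in the frame of table_mid between -0.03 and 0.03 m and y of plate1_c in the frame of table_mid between -0.108 and 0.108 m and z of plate1_c in the frame of table_mid between 0.006 and 0.016 m and not (contact force between plate1 and the fingers above 0.3 N) and x of plate2_c in the frame of table_mid between -0.03 and 0.03 m and y of plate2_c in the frame of table_mid between -0.108 and 0.108 m and z of plate2_c in the frame of table_mid between 0.006 and 0.016 m and not (contact force between plate2 and the fingers above 0.3 N)), for 0.2 s.
2. the table has been wound at least 4 mm past the index, away from the knob (y of index_tip in the frame of table_mid above 0.004 m), for 0.1 s.
3. the red line is at the index (2 mm) with the backlash taken up towards the knob (y of index_tip in the frame of table_mid between -0.002 and 0.002 m and value of joint lash above 0.1 rad), for 0.3 s.
4. the zero button is pressed fully down while the line is at the index (all of step 3 and value of joint zero above 0.0045 m), for 0.05 s.
At the end, for the whole second after the job is handed in: Every plate present rests flat on the table, measuring face up (centre within 30 mm of the table's middle across the slide, 108 mm along it); the red line is within 2 mm of the pointer with the backlash taken up towards the knob (lash above 0.1 rad); the button is up again; all at rest (all of step 1 and all of step 3 and value of joint zero below 0.002 m and linear speed of each of plate0, plate1, plate2 below 0.02 m/s); the robot touches nothing.
It fails at once if a pin, the V-block, the bottle or the calliper case was moved more than 30 mm (distance of any of pin0, pin1, pin2, vblock, cleaner, caliper_case from where it was at the start of the episode above 0.03 m).
Of plate0, plate1, plate2 only 2 to 3 are there at a start; the rules pass over those that are not, and their reading is None.
At some moment in a run one of plate0, plate1, plate2 may be knocked a few centimetres aside while the robot is not near it.
Once in a run the grip may slacken for a moment while it holds something.
It also fails if it takes over 210 s, if anything falls off the work surface, if the arm or the gripper's body presses on something with over 40 N, if the wrist force passes 120 N, or if a joint passes its speed limit or range.

## Working session

There is one attempt and no reset: what is moved stays moved. The work goes in short steps, Python scripts to look and compute and a tool call to move; the robot and the scene stay as the last step left them, time stands still between calls to the robot, and variables do not carry over. Pictures are saved under pics/ and viewed, at most 14 in all, crops included, and the job is handed in when it is done.

Besides the shell and the picture viewer there is one more tool, called after "Call:" as a command line: name --pt "numbers of a row" for each row, then --argument value for the rest. jog_arm: Moves the arm, as the interface text tells. Its arguments: {"type":"object","properties":{"moves":{"type":"array","items":{"type":"array","items":{"type":"number"}}},"newtons":{"type":"number"}},"required":["moves"]}

```bash
mkdir -p pics; ls; python3 - <<'E'
from rig import telemetry,get_image
import cv2,pickle
d={}
for n in ["scene","top"]:
    d[n]=get_image(n); cv2.imwrite(f"pics/{n}0.png",d[n]["frame"])
    print(n,d[n]["fx"],d[n]["cx"],d[n]["R"],d[n]["t"])
pickle.dump(d,open("d0.pkl","wb"))
print(telemetry.get_state())
E
```

```text
pics
scene 547.328656797522 315.79842621139255 [[-0.29487384  0.9555274  -0.00409875]
 [ 0.75503038  0.23036757 -0.61388916]
 [-0.5856437  -0.18411454 -0.78938159]] [ 0.14734489 -0.30574178  2.01664088]
top 500.5265718904585 318.81473528849244 [[ 0.01436546 -0.9997746  -0.01563257]
 [-0.99844201 -0.01349975 -0.0541416 ]
 [ 0.05391836  0.01638598 -0.99841089]] [0.0189169  0.4986616  1.45551216]
{'time_s': 0.1, 'joint_pos': array([ 1.56557848e+00,  3.85479662e-01,  6.77109157e-03, -4.53786518e-04,
       -1.19404117e+00, -2.58581971e-01]), 'qd': array([ 1.38992357e-04, -3.24166056e-03,  5.74632755e-03,  1.34387035e-03,
       -8.29011183e-05, -9.85187948e-04]), 'tau': array([ 5.28434180e-05, -3.91688097e+01,  1.87937862e+01,  4.23197329e+00,
        1.34963694e-02, -7.33604384e-05]), 'position': array([0.16281845, 0.60285013, 0.22156959]), 'orientation': array([ 9.91302307e-01, -1.31600674e-01, -8.58074494e-05,  9.95526146e-04]), 'ft_force': array([ 0.73272731,  0.61212534, -0.1107708 ]), 'wrist_torque': array([-0.01865945,  0.08840918,  0.08072466]), 'gripper_force': 0.0, 'width': 1.000817975788943}
```

View pics/top0.png

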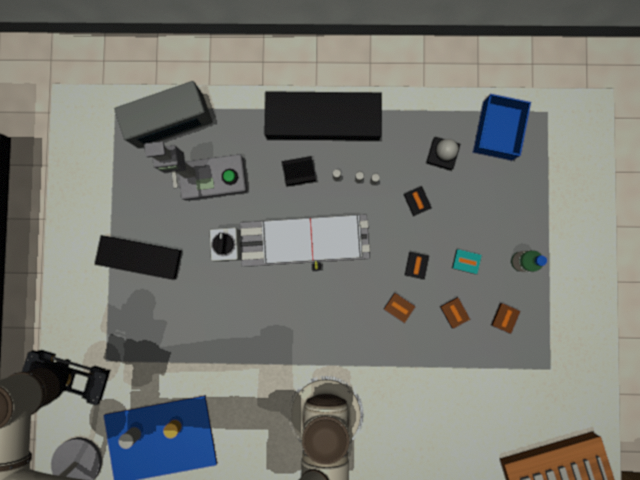

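View pics/scene0.png

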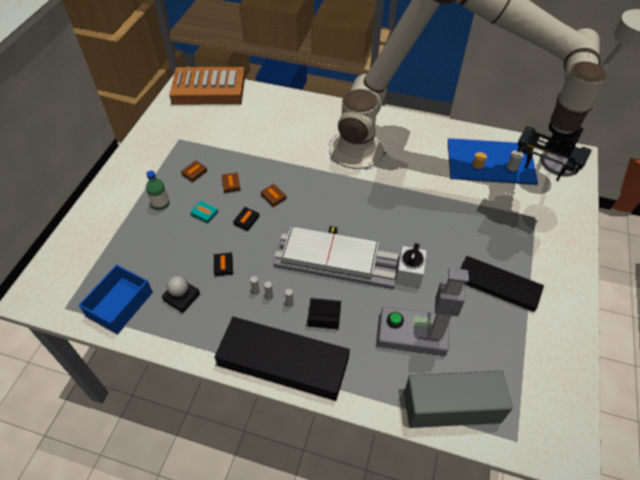

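The top view shows two black-backed plates, at (417,201) and (417,265). The table is around (312,240) with its red line at u≈312, the knob is at (223,243) and the green button at (229,177). The brown and turquoise look-alikes are at (400,307), (455,312), (506,318) and (467,261).

```bash
cat > h.py <<'E'
import numpy as np,cv2
from scipy.spatial.transform import Rotation as Ro
def ray(d,u,v,z):
    r=np.array(d["R"]).T@np.array([(u-d["cx"])/d["fx"],(v-d["cy"])/d["fy"],1]);c=-np.array(d["R"]).T@np.array(d["t"])
    return c+r*(z-c[2])/r[2]
def proj(d,X):
    p=np.array(d["R"])@np.array(X)+np.array(d["t"]);return np.array([d["fx"]*p[0]/p[2]+d["cx"],d["fy"]*p[1]/p[2]+d["cy"]])
def hsv(d):return cv2.cvtColor(d["frame"],cv2.COLOR_BGR2HSV)
def blob(m,near,rad=40):
    n,l,s,c=cv2.connectedComponentsWithStats(m.astype(np.uint8))
    k=[i for i in range(1,n) if s[i,4]>8 and np.hypot(*(c[i]-near))<rad]
    return [(c[i].round(1),int(s[i,4]),l==i) for i in k]
def plan(T0,target_p,target_R):
    "shift/turn from state T0 (dict) to target, in tool axes and move units"
    R0=Ro.from_quat(T0["orientation"]);dp=R0.inv().apply(np.array(target_p)-T0["position"])/.03
    return (R0.inv()*target_R).as_rotvec()/np.radians(5),dp
E
python3 - <<'E'
import pickle;from h import *
d=pickle.load(open("d0.pkl","rb"))
t=d["top"];H=hsv(t)
for near in [(417,201),(417,265)]:
    dark=(H[...,2]<50)|((H[...,0]<20)&(H[...,1]>150))
    for c,a,m in blob(dark,near,15):
        pts=np.argwhere(m)[:,::-1].astype(np.float32)
        r=cv2.minAreaRect(pts);b=cv2.boxPoints(r);w=np.array([ray(t,*p,.025) for p in b])
        e=[w[1]-w[0],w[2]-w[1]];print("plate",c,a,ray(t,*r[0],.025).round(4),[(np.linalg.norm(x).round(4),np.degrees(np.arctan2(x[1],x[0])).round(1)) for x in e])
    for c,a,m in blob((H[...,0]<20)&(H[...,1]>150),near,15):
        (vx,vy,x0,y0)=cv2.fitLine(np.argwhere(m)[:,::-1].astype(np.float32),2,0,.01,.01).ravel()
        A=ray(t,x0,y0,.025);B=ray(t,x0+10*vx,y0+10*vy,.025);e=B-A;print("stripe",c,a,A.round(4),np.degrees(np.arctan2(e[1],e[0])))
for c,a,m in blob((H[...,0]>45)&(H[...,0]<75)&(H[...,1]>120),(229,177),20): print("btn",a,ray(t,*c,.06))
for c,a,m in blob(((H[...,0]<8)|(H[...,0]>172))&(H[...,1]>90),(312,240),40):
    P=np.argwhere(m)[:,::-1];print("line",a,c,ray(t,*P[P[:,1].argmin()],.061),ray(t,*P[P[:,1].argmax()],.061))
for c,a,m in blob((H[...,0]>20)&(H[...,0]<35)&(H[...,1]>90),(316,266),20): print("idx",a,c,ray(t,*c,.061))
print("knob",ray(t,223,243,.12))
for p in [(264,221),(357,215),(361,256),(267,262)]:print("tablecorner",ray(t,*p,.061))
a=cv2.resize(t["frame"][140:290,200:300],None,fx=4,fy=4,interpolation=cv2.INTER_CUBIC)
b=cv2.resize(t["frame"][140:290,350:450],None,fx=4,fy=4,interpolation=cv2.INTER_CUBIC)
cv2.imwrite("pics/z1.png",np.hstack([a,b]))
E
```

```text
plate [417.  200.5] 454 [ 0.6234 -0.2589  0.025 ] [(np.float64(0.0576), np.float64(-65.2)), (np.float64(0.0694), np.float64(-156.0))]
stripe [417.6 199.9] 106 [ 0.625  -0.2608  0.025 ] -155.86968002845194
plate [416.3 265. ] 446 [ 0.4354 -0.2579  0.025 ] [(np.float64(0.0688), np.float64(-11.0)), (np.float64(0.0566), np.float64(-100.6))]
stripe [417. 265.] 105 [ 0.4352 -0.2598  0.025 ] -10.352128136957369
btn 118 [0.68371988 0.28690126 0.06      ]
idx 30 [315.6 265. ] [0.43085677 0.03327014 0.061     ]
knob [0.48677185 0.28570924 0.12      ]
tablecorner [0.5541078  0.18229286 0.061     ]
tablecorner [ 0.5746502  -0.08245585  0.061     ]
tablecorner [ 0.45815196 -0.09496749  0.061     ]
tablecorner [0.43740008 0.1713881  0.061     ]
```

View pics/z1.png

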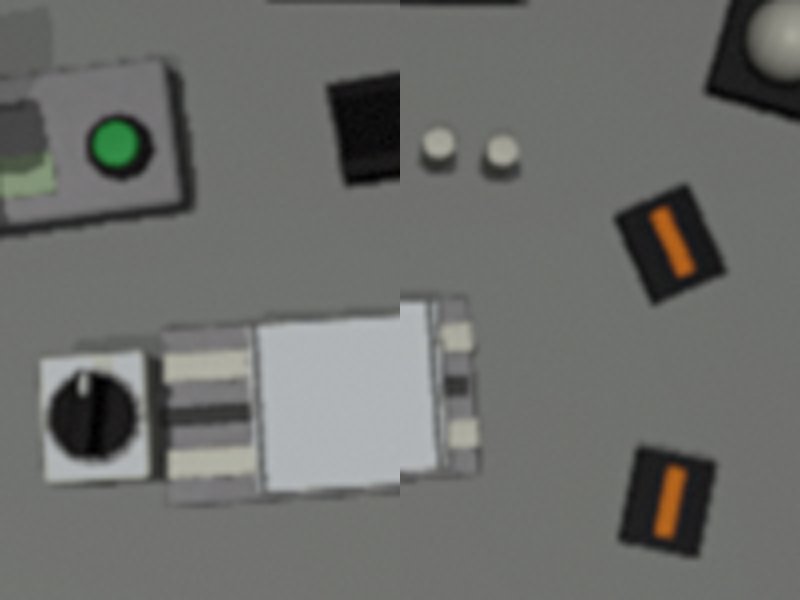

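The zoom confirms the two plates, A at about (0.624,-0.260) and B at about (0.435,-0.259). The button is at (116,143) and the knob bar at (93,415) in the crop. Next I generate rows and go above plate A.

```bash
cat >> h.py <<'E'
def pose(yaw,lean):
    "tool x at yaw (deg), then turned lean deg about tool y; lean 0 = down"
    return Ro.from_euler('z',yaw,degrees=True)*Ro.from_euler('x',180,degrees=True)*Ro.from_euler('y',lean,degrees=True)
def rows(wps,g=1.0,s=None):
    "wps: list of (p,yaw,lean,n[,g]); prints rows from the measured state"
    from rig import telemetry
    s=s or telemetry.get_state();p=np.array(s["position"]);R=Ro.from_quat(s["orientation"]);out=[]
    for w in wps:
        p1,yaw,lean,n=w[:4];g=w[4] if len(w)>4 else g;R1=pose(yaw,lean)
        for i in range(n):
            k=n-i;sh=np.round(R.inv().apply((np.array(p1)-p)/k)/.03,2);tv=np.round((R.inv()*R1).as_rotvec()/k/np.radians(5),2)
            out.append([*tv,*sh,g]);p=p+R.apply(sh*.03);R=R*Ro.from_rotvec(tv*np.radians(5))
    o=np.array(out);print("max",abs(o[:,:3]).max(),abs(o[:,3:6]).max())
    for i in range(0,len(o),10):print("["+",".join("["+",".join(f"{v:g}" for v in r+0.)+"]" for r in o[i:i+10])+"]")
E
python3 -c "
from h import *
rows([((.624,-.260,.2),-156,0,36)])"
```

```text
max 0.79 0.91
[[0,0,0.78,0.62,0.66,0.02,1],[0,0,0.78,0.66,0.62,0.02,1],[0,0,0.78,0.7,0.57,0.02,1],[0,0,0.78,0.74,0.52,0.02,1],[0,0,0.78,0.78,0.47,0.02,1],[0,0,0.78,0.81,0.41,0.02,1],[0,0,0.78,0.83,0.36,0.02,1],[0,0,0.78,0.85,0.3,0.02,1],[0,0,0.78,0.87,0.24,0.02,1],[0,0,0.78,0.89,0.18,0.02,1]]
[[0,0,0.78,0.9,0.12,0.02,1],[0,0,0.78,0.9,0.06,0.02,1],[0,0,0.78,0.91,0,0.02,1],[0,0,0.78,0.9,-0.06,0.02,1],[0,0,0.78,0.9,-0.12,0.02,1],[0,0,0.78,0.89,-0.18,0.02,1],[0,0,0.78,0.87,-0.24,0.02,1],[0,0,0.79,0.85,-0.3,0.02,1],[0,0,0.78,0.83,-0.36,0.02,1],[0,0,0.79,0.8,-0.42,0.02,1]]
[[0,0,0.78,0.77,-0.47,0.02,1],[0,0,0.79,0.74,-0.52,0.02,1],[0,0,0.78,0.7,-0.57,0.02,1],[0,0,0.79,0.66,-0.62,0.02,1],[0,0,0.78,0.62,-0.66,0.02,1],[0,0,0.79,0.57,-0.71,0.02,1],[0,0,0.78,0.52,-0.74,0.02,1],[0,0,0.79,0.47,-0.78,0.03,1],[0,0,0.78,0.41,-0.81,0.02,1],[0,0,0.79,0.36,-0.83,0.03,1]]
[[0,0,0.78,0.3,-0.86,0.02,1],[0,0,0.79,0.24,-0.87,0.03,1],[0,0,0.78,0.18,-0.89,0.02,1],[-0.01,-0.01,0.79,0.12,-0.9,0.03,1],[0,0,0.78,0.06,-0.91,0.02,1],[-0.01,-0.01,0.79,0,-0.91,0.03,1]]
```

Call:
jog_arm --pt "0 0 0.78 0.62 0.66 0.02 1" --pt "0 0 0.78 0.66 0.62 0.02 1" --pt "0 0 0.78 0.7 0.57 0.02 1" --pt "0 0 0.78 0.74 0.52 0.02 1" --pt "0 0 0.78 0.78 0.47 0.02 1" --pt "0 0 0.78 0.81 0.41 0.02 1" --pt "0 0 0.78 0.83 0.36 0.02 1" --pt "0 0 0.78 0.85 0.3 0.02 1" --pt "0 0 0.78 0.87 0.24 0.02 1" --pt "0 0 0.78 0.89 0.18 0.02 1"

```text
time_s: 1.35
position: [0.2916, 0.3624, 0.2165]
orientation: [0.89, -0.457, -0.0, -0.0]
ft_force: [1.0, -0.3, 0.2]
width: 0.999
gripper_force: 0.0
```

Call:
jog_arm --pt "0 0 0.78 0.9 0.12 0.02 1" --pt "0 0 0.78 0.9 0.06 0.02 1" --pt "0 0 0.78 0.91 0 0.02 1" --pt "0 0 0.78 0.9 -0.06 0.02 1" --pt "0 0 0.78 0.9 -0.12 0.02 1" --pt "0 0 0.78 0.89 -0.18 0.02 1" --pt "0 0 0.78 0.87 -0.24 0.02 1" --pt "0 0 0.79 0.85 -0.3 0.02 1" --pt "0 0 0.78 0.83 -0.36 0.02 1" --pt "0 0 0.79 0.8 -0.42 0.02 1"

```text
time_s: 2.6
position: [0.419, 0.1228, 0.2106]
orientation: [-0.686, 0.728, 0.0, 0.0]
ft_force: [0.4, -0.4, -0.0]
width: 0.998
gripper_force: 0.0
```

Call:
jog_arm --pt "0 0 0.78 0.77 -0.47 0.02 1" --pt "0 0 0.79 0.74 -0.52 0.02 1" --pt "0 0 0.78 0.7 -0.57 0.02 1" --pt "0 0 0.79 0.66 -0.62 0.02 1" --pt "0 0 0.78 0.62 -0.66 0.02 1" --pt "0 0 0.79 0.57 -0.71 0.02 1" --pt "0 0 0.78 0.52 -0.74 0.02 1" --pt "0 0 0.79 0.47 -0.78 0.03 1" --pt "0 0 0.78 0.41 -0.81 0.02 1" --pt "0 0 0.79 0.36 -0.83 0.03 1"

```text
time_s: 3.85
position: [0.547, -0.1167, 0.2038]
orientation: [-0.401, 0.916, 0.0, -0.0]
ft_force: [-0.1, 0.4, -0.4]
width: 0.999
gripper_force: 0.0
```

Call:
jog_arm --pt "0 0 0.78 0.3 -0.86 0.02 1" --pt "0 0 0.79 0.24 -0.87 0.03 1" --pt "0 0 0.78 0.18 -0.89 0.02 1" --pt "0 0 0.79 0.12 -0.9 0.03 1" --pt "0 0 0.78 0.06 -0.91 0.02 1" --pt "0 0 0.79 0 -0.91 0.03 1" --pt "0 0 0 0 0 0 1" --pt "0 0 0 0 0 0 1"

```text
time_s: 4.85
position: [0.6236, -0.2595, 0.1991]
orientation: [-0.208, 0.978, 0.0, -0.0]
ft_force: [0.6, -0.0, 0.3]
width: 1.003
gripper_force: 0.0
```

```bash
cat >> h.py <<'E'
def shot(name,fn=None):
    from rig import get_image
    d=get_image(name)
    if fn: cv2.imwrite(f"pics/{fn}.png",d["frame"])
    return d
E
python3 - <<'E'
from h import *
from rig import telemetry
w=shot("wrist","w1");t=shot("top")
s=telemetry.get_state();print(s["position"],Ro.from_quat(s["orientation"]).as_matrix().round(3),s["joint_pos"].round(2))
H=hsv(w)
for z in [.025]:
  for c,a,m in blob((H[...,0]<20)&(H[...,1]>150),(320,240),400):
    (vx,vy,x0,y0)=cv2.fitLine(np.argwhere(m)[:,::-1].astype(np.float32),2,0,.01,.01).ravel()
    A=ray(w,x0,y0,z);B=ray(w,x0+10*vx,y0+10*vy,z);e=B-A;print("stripe",c,a,A.round(4),np.degrees(np.arctan2(e[1],e[0])))
E
```

```text
[ 0.62387857 -0.25893458  0.19967912] [[-0.913 -0.407 -0.   ]
 [-0.407  0.913  0.   ]
 [-0.     0.    -1.   ]] [-0.15  0.49  0.11 -0.   -1.2  -1.  ]
stripe [407.3  10.3] 438 [ 0.4515 -0.262   0.025 ] 157.59355101636513
stripe [315.9 216.8] 901 [ 0.6246 -0.2605  0.025 ] 24.500298054166162
stripe [ 87.6 328.6] 1008 [ 0.806  -0.4099  0.025 ] -170.98579572199034
stripe [548.3 328.1] 915 [ 0.6329 -0.0227  0.025 ] 37.789774044281195
stripe [475.3 389.8] 4093 [ 0.7172 -0.0516  0.025 ] 114.82830580668889
```

View pics/w1.png

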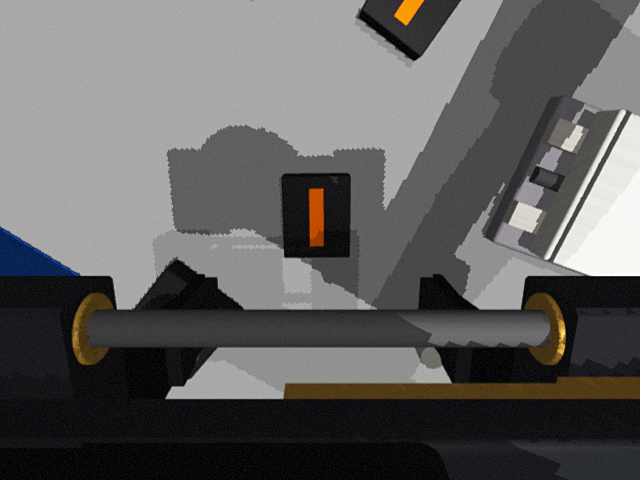

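The wrist view shows plate A at (316,215), which maps to (0.6246,-0.2605) with its length at 24.5°. The size and height fit. Next I lean the tool, go down and grip.

```bash
python3 -c "
from h import *
rows([((.6246,-.2605,.12),-155.5,-45,10),((.6246,-.2605,.014),-155.5,-45,6)])"
```

```text
max 0.9 0.42
[[0,-0.9,-0.01,0,-0.01,0.27,1],[0,-0.9,-0.01,0.02,-0.01,0.26,1],[0,-0.9,-0.01,0.04,0,0.26,1],[-0.01,-0.9,-0.01,0.06,-0.01,0.26,1],[0,-0.9,-0.01,0.08,0,0.25,1],[0,-0.9,-0.01,0.1,-0.01,0.25,1],[-0.01,-0.9,-0.01,0.12,0,0.24,1],[0,-0.9,-0.01,0.14,-0.01,0.22,1],[-0.01,-0.9,0,0.16,0,0.21,1],[0,-0.9,-0.01,0.18,-0.01,0.21,1]]
[[0,0,0,0.42,0,0.42,1],[0,0,0,0.41,0,0.41,1],[0,0,0,0.42,0,0.42,1],[0,0,0,0.41,0,0.41,1],[0,0,0,0.42,0,0.42,1],[0,0,0,0.41,0,0.41,1]]
```

Call:
jog_arm --pt "0 -0.9 -0.01 0 -0.01 0.27 1" --pt "0 -0.9 -0.01 0.02 -0.01 0.26 1" --pt "0 -0.9 -0.01 0.04 0 0.26 1" --pt "-0.01 -0.9 -0.01 0.06 -0.01 0.26 1" --pt "0 -0.9 -0.01 0.08 0 0.25 1" --pt "0 -0.9 -0.01 0.1 -0.01 0.25 1" --pt "-0.01 -0.9 -0.01 0.12 0 0.24 1" --pt "0 -0.9 -0.01 0.14 -0.01 0.22 1" --pt "-0.01 -0.9 0 0.16 0 0.21 1" --pt "0 -0.9 -0.01 0.18 -0.01 0.21 1"

```text
time_s: 6.2
position: [0.6252, -0.2601, 0.1204]
orientation: [-0.197, 0.902, 0.081, 0.376]
ft_force: [-0.2, -1.2, -0.3]
width: 0.998
gripper_force: 0.0
```

Call:
jog_arm --pt "0 0 0 0.42 0 0.42 1" --pt "0 0 0 0.41 0 0.41 1" --pt "0 0 0 0.42 0 0.42 1" --pt "0 0 0 0.41 0 0.41 1" --pt "0 0 0 0.42 0 0.42 1" --pt "0 0 0 0.41 0 0.41 1" --pt "0 0 0 0 0 0 1" --pt "0 0 0 0 0 0 1"

```text
time_s: 7.2
position: [0.6255, -0.2609, 0.015]
orientation: [-0.196, 0.903, 0.081, 0.374]
ft_force: [-0.0, -0.2, 0.7]
width: 1.0
gripper_force: 0.0
```

```bash
python3 - <<'E'
from h import *
from rig import telemetry
s=telemetry.get_state();print(s["position"],s["joint_pos"].round(2),s["ft_force"],(Ro.from_quat(s["orientation"]).as_matrix()).round(3).tolist())
E
```

```text
[ 0.62545377 -0.26094348  0.01496555] [-0.57  0.62 -0.1  -1.14 -0.71  0.28] [-0.04574382 -0.19670801  0.6606792 ] [[-0.643, -0.415, 0.644], [-0.294, 0.91, 0.292], [-0.707, -0.002, -0.707]]
```

Call:
jog_arm --pt "0 0 0 0 0 0 0" --pt "0 0 0 0 0 0 0" --pt "0 0 0 0 0 0 0" --pt "0 0 0 0 0 0 0" --pt "0 0 0 0 0 0 0" --pt "0 0 0 0 0 0 0" --newtons 45

```text
time_s: 7.95
position: [0.6251, -0.2611, 0.0142]
orientation: [-0.196, 0.903, 0.081, 0.374]
ft_force: [-1.5, 0.4, 2.3]
width: 0.662
gripper_force: 45.0
```

Call:
jog_arm --pt "0 0 0 -0.3 0 -0.3 0" --pt "0 0 0 -0.5 0 -0.5 0" --pt "0 0 0 -0.7 0 -0.7 0" --pt "0 0 0 -0.7 0 -0.7 0" --pt "0 0 0 -0.7 0 -0.7 0" --pt "0 0 0 -0.7 0 -0.7 0" --pt "0 0 0 -0.5 0 -0.5 0" --pt "0 0 0 -0.3 0 -0.3 0"

```text
time_s: 8.95
position: [0.6247, -0.2608, 0.2019]
orientation: [-0.196, 0.903, 0.081, 0.374]
ft_force: [1.0, 0.7, -4.1]
width: 0.661
gripper_force: 45.0
```

```bash
python3 - <<'E'
from h import *
t=shot("top");H=hsv(t)
f=t["frame"];print(shot.__name__)
# table side edges -> yaw and middle
br=((H[...,2]>150)&(H[...,1]<40))
for c,a,m in blob(br,(312,240),30):
    r=cv2.minAreaRect(np.argwhere(m)[:,::-1].astype(np.float32));w=np.array([ray(t,*p,.061) for p in cv2.boxPoints(r)])
    print("table",a,ray(t,*r[0],.061).round(4),w.round(3).tolist())
g=f.astype(int);red=(g[...,2]-g[...,1]>25)
for c,a,m in blob(red,(312,240),35):print("red",c,a,ray(t,*c,.061).round(4))
for c,a,m in blob((H[...,0]<20)&(H[...,1]>150),(417,265),15):print("B",c,a,ray(t,*c,.025).round(4))
rows([((.5014,.104,.22),-175.6,45,22,0)])
E
```

```text
shot
table 1888 [ 0.5097 -0.0194  0.061 ] [[0.564, 0.05, 0.061], [0.574, -0.079, 0.061], [0.456, -0.088, 0.061], [0.446, 0.04, 0.061]]
table 1876 [0.4995 0.1139 0.061 ] [[0.554, 0.183, 0.061], [0.563, 0.054, 0.061], [0.446, 0.045, 0.061], [0.436, 0.173, 0.061]]
red [311.2 239.7] 74 [0.5025 0.0468 0.061 ]
B [417.1 264.9] 112 [ 0.4356 -0.26    0.025 ]
max 0.82 0.59
[[0,0.81,0.2,-0.06,0.58,0.02,0],[0,0.81,0.2,-0.05,0.58,0.02,0],[0,0.81,0.2,-0.04,0.58,0.02,0],[0,0.81,0.2,-0.03,0.58,0.01,0],[0,0.81,0.2,-0.02,0.58,0.01,0],[0,0.81,0.2,-0.02,0.59,0.01,0],[0,0.81,0.2,-0.01,0.59,0.01,0],[0,0.81,0.2,0,0.58,0.01,0],[0,0.81,0.2,0.01,0.59,0.01,0],[0,0.81,0.2,0.02,0.58,0.01,0]]
[[0,0.81,0.2,0.03,0.58,0.01,0],[0,0.81,0.2,0.04,0.58,0.01,0],[-0.01,0.81,0.2,0.05,0.58,0.02,0],[-0.01,0.81,0.2,0.06,0.58,0.02,0],[0,0.81,0.21,0.07,0.58,0.03,0],[-0.01,0.81,0.2,0.08,0.58,0.03,0],[0,0.81,0.21,0.09,0.58,0.04,0],[-0.01,0.81,0.2,0.09,0.58,0.05,0],[0,0.81,0.21,0.1,0.58,0.05,0],[-0.01,0.81,0.2,0.11,0.57,0.06,0]]
[[0,0.81,0.21,0.11,0.57,0.07,0],[-0.01,0.82,0.2,0.12,0.57,0.08,0]]
```

Call:
jog_arm --pt "0 0.81 0.2 -0.06 0.58 0.02 0" --pt "0 0.81 0.2 -0.05 0.58 0.02 0" --pt "0 0.81 0.2 -0.04 0.58 0.02 0" --pt "0 0.81 0.2 -0.03 0.58 0.01 0" --pt "0 0.81 0.2 -0.02 0.58 0.01 0" --pt "0 0.81 0.2 -0.02 0.59 0.01 0" --pt "0 0.81 0.2 -0.01 0.59 0.01 0" --pt "0 0.81 0.2 0 0.58 0.01 0" --pt "0 0.81 0.2 0.01 0.59 0.01 0" --pt "0 0.81 0.2 0.02 0.58 0.01 0"

```text
time_s: 10.25
position: [0.5684, -0.0942, 0.2074]
orientation: [-0.133, 0.99, 0.04, 0.028]
ft_force: [0.4, 0.0, -2.4]
width: 0.662
gripper_force: 45.0
```

Call:
jog_arm --pt "0 0.81 0.2 0.03 0.58 0.01 0" --pt "0 0.81 0.2 0.04 0.58 0.01 0" --pt "-0.01 0.81 0.2 0.05 0.58 0.02 0" --pt "-0.01 0.81 0.2 0.06 0.58 0.02 0" --pt "0 0.81 0.21 0.07 0.58 0.03 0" --pt "-0.01 0.81 0.2 0.08 0.58 0.03 0" --pt "0 0.81 0.21 0.09 0.58 0.04 0" --pt "-0.01 0.81 0.2 0.09 0.58 0.05 0" --pt "0 0.81 0.21 0.1 0.58 0.05 0" --pt "-0.01 0.81 0.2 0.11 0.57 0.06 0"

```text
time_s: 11.5
position: [0.5129, 0.072, 0.2157]
orientation: [-0.053, 0.947, -0.004, -0.318]
ft_force: [0.3, 0.6, -3.0]
width: 0.659
gripper_force: 45.0
```

Call:
jog_arm --pt "0 0.81 0.21 0.11 0.57 0.07 0" --pt "-0.01 0.82 0.2 0.12 0.57 0.08 0" --pt "0 0 0 0 0 0 0" --pt "0 0 0 0 0 0 0"

```text
time_s: 12.0
position: [0.5017, 0.1038, 0.2179]
orientation: [-0.035, 0.923, -0.013, -0.383]
ft_force: [0.2, -0.7, -2.9]
width: 0.665
gripper_force: 45.0
```

```bash
python3 - <<'E'
from h import *
from rig import telemetry
s=telemetry.get_state();print(s["position"],s["joint_pos"].round(2),s["ft_force"],s["width"],(Ro.from_quat(s["orientation"]).as_matrix()).round(3).tolist())
d=shot("scene");cv2.imwrite("pics/s2.png",cv2.resize(d["frame"][150:310,240:480],None,fx=3,fy=3,interpolation=cv2.INTER_CUBIC))
rows([((.5014,.104,.105),-175.6,45,6,0)])
E
```

```text
[0.50170749 0.10381865 0.2179136 ] [ 0.38  0.62  0.26 -0.23 -1.96 -1.88] [ 0.18386676 -0.71802611 -2.91679456] 0.6653134990453534 [[-0.704, -0.076, -0.706], [-0.055, 0.997, -0.052], [0.708, 0.002, -0.706]]
max 0.01 0.45
[[0.01,0,0,-0.44,0,0.45,0],[0,0,0,-0.45,0,0.44,0],[0.01,0,0,-0.44,0,0.45,0],[0,0,0,-0.45,0,0.44,0],[0.01,-0.01,0.01,-0.44,0,0.45,0],[0,0,0,-0.45,0.01,0.44,0]]
```

View pics/s2.png

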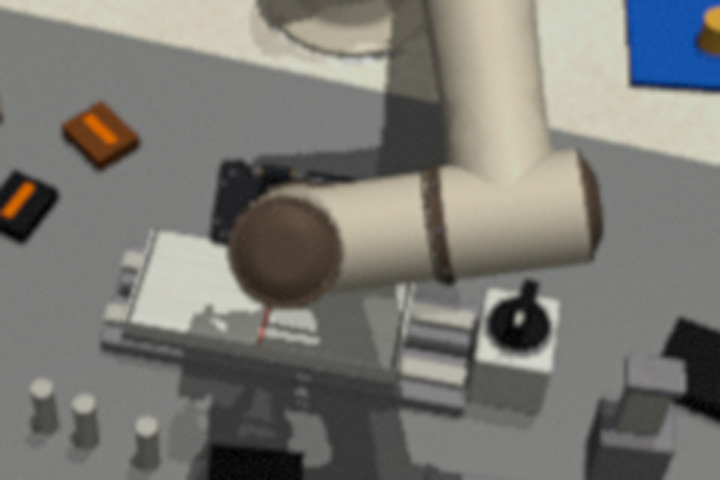

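The scene view shows the arm hiding the held plate above the table, with the table line at (265,325) and nothing touching. Next I lower it.

Call:
jog_arm --pt "0 0 0 -0.44 0 0.45 0" --pt "0 0 0 -0.45 0 0.44 0" --pt "0 0 0 -0.44 0 0.45 0" --pt "0 0 0 -0.45 0 0.44 0" --pt "0 0 0 -0.44 0 0.45 0" --pt "0 0 0 -0.42 0 0.42 0" --pt "0 0 0 0 0 0 0"

```text
time_s: 12.92
position: [0.5001, 0.1042, 0.1045]
orientation: [-0.035, 0.922, -0.014, -0.385]
ft_force: [0.4, 0.3, -2.7]
width: 0.663
gripper_force: 45.0
```

Call:
jog_arm --pt "0 0 0 -0.06 0 0.06 0" --pt "0 0 0 -0.06 0 0.06 0" --pt "0 0 0 0 0 0 0"

```text
time_s: 13.3
position: [0.501, 0.1044, 0.1013]
orientation: [-0.036, 0.923, -0.013, -0.383]
ft_force: [-0.3, 0.2, -3.0]
width: 0.661
gripper_force: 45.0
```

Call:
jog_arm --pt "0 0 0 -0.05 0 0.05 0" --pt "0 0 0 0 0 0 0"

```text
time_s: 13.55
position: [0.5008, 0.1044, 0.0988]
orientation: [-0.036, 0.923, -0.013, -0.384]
ft_force: [-0.3, 0.0, -3.2]
width: 0.661
gripper_force: 45.0
```

Call:
jog_arm --pt "0 0 0 -0.03 0 0.03 0" --pt "0 0 0 0 0 0 0"

```text
time_s: 13.8
position: [0.5009, 0.1044, 0.0975]
orientation: [-0.036, 0.923, -0.013, -0.384]
ft_force: [-0.1, 0.5, -2.2]
width: 0.659
gripper_force: 45.0
```

Call:
jog_arm --pt "0 0 0 -0.03 0 0.03 0" --pt "0 0 0 0 0 0 0"

```text
time_s: 14.05
position: [0.5009, 0.1044, 0.0973]
orientation: [-0.036, 0.923, -0.014, -0.384]
ft_force: [-0.4, 1.4, 3.2]
width: 0.662
gripper_force: 45.0
```

Call:
jog_arm --pt "0 0 0 0 0 0 0.85" --pt "0 0 0 0 0 0 1" --pt "0 0 0 0 0 0 1" --pt "0 0 0 0 0 0 1" --pt "0 0 0 0 0 0 1"

```text
time_s: 14.68
position: [0.5009, 0.1043, 0.0963]
orientation: [-0.036, 0.923, -0.013, -0.384]
ft_force: [-0.4, -0.8, -0.7]
width: 0.997
gripper_force: 0.0
```

Call:
jog_arm --pt "0 -0.5 0 0 0 0 1" --pt "0 -1 0 0 0 0 1" --pt "0 -1 0 0 0 0 1" --pt "0 -1 0 0 0 0 1" --pt "0 -1 0 0 0 0 1" --pt "0 -1 0 0 0 0 1" --pt "0 -1 0 0 0 0 1" --pt "0 -1 0 0 0 0 1" --pt "0 -1 0 0 0 0 1" --pt "0 -0.5 0 0 0 0 1"

```text
time_s: 15.92
position: [0.5001, 0.1042, 0.0968]
orientation: [-0.038, 0.999, 0.001, -0.0]
ft_force: [-0.0, 0.0, -0.1]
width: 1.0
gripper_force: 0.0
```

```bash
python3 - <<'E'
from h import *
from rig import telemetry
s=telemetry.get_state();print(s["position"],s["joint_pos"].round(2),s["ft_force"],s["width"],(Ro.from_quat(s["orientation"]).as_matrix()).round(3).tolist())
d=shot("wrist","w2")
rows([((.501,.1044,.0975),-175.6,-45,9)])
E
```

```text
[0.50014888 0.10421375 0.09680082] [ 0.52  0.33 -0.44 -0.   -0.81 -2.01] [-0.02741665  0.02905279 -0.06796099] 0.9997617178978968 [[-0.997, -0.076, -0.001], [-0.076, 0.997, 0.003], [0.001, 0.003, -1.0]]
max 1.01 0.01
[[0,-1,0,-0.01,0,0,1],[0,-1,0,-0.01,0,0,1],[0,-1,0,-0.01,0,0,1],[0,-1,0,-0.01,0,0,1],[0,-1,0,-0.01,0,0,1],[0.01,-1,-0.01,0,0,0,1],[0,-1,0,-0.01,0,0,1],[0.01,-1.01,-0.01,-0.01,0.01,0,1],[0,-1,0,0,0,-0.01,1]]
```

View pics/w2.png

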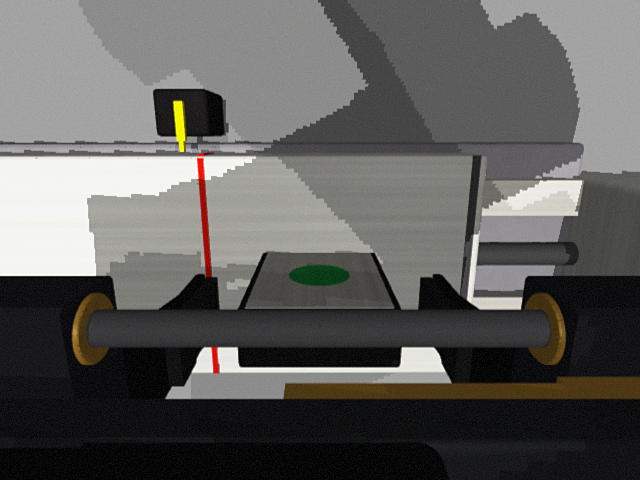

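The wrist view shows plate A standing with its green spot at (319,275) facing the robot, and the red line and yellow pointer at (200,155) and (181,150). I lean the other half and grip.

Call:
jog_arm --pt "0 -1 0 -0.01 0 0 1" --pt "0 -1 0 -0.01 0 0 1" --pt "0 -1 0 -0.01 0 0 1" --pt "0 -1 0 -0.01 0 0 1" --pt "0 -1 0 -0.01 0 0 1" --pt "0 -1 0 0 0 0 1" --pt "0 -1 0 -0.01 0 0 1" --pt "0 -1 0 0 0 0 1" --pt "0 -1 0 0 0 0 1" --pt "0 0 0 0 0 0 1"

```text
time_s: 17.23
position: [0.5302, 0.0834, 0.2025]
orientation: [-0.038, 0.959, -0.005, 0.281]
ft_force: [-0.5, 0.2, -0.3]
width: 1.001
gripper_force: 0.0
```

Call:
jog_arm --pt "0 0 0 0 0 0 0" --pt "0 0 0 0 0 0 0" --pt "0 0 0 0 0 0 0" --pt "0 0 0 0 0 0 0" --pt "0 0 0 0 0 0 0" --pt "0 0 0 0 0 0 0" --newtons 45

```text
time_s: 17.98
position: [0.5296, 0.0838, 0.2005]
orientation: [-0.038, 0.959, -0.005, 0.279]
ft_force: [-0.2, 0.9, -0.5]
width: 0.398
gripper_force: 0.0
```

```bash
python3 - <<'E'
from h import *
from rig import telemetry
s=telemetry.get_state();print(s["position"],s["joint_pos"].round(2),s["ft_force"],s["width"])
rows([((.501,.1044,.137),-175.6,-45,3,0),((.501,.1044,.137),-175.6,45,19,0),((.501,.1044,.08),-175.6,45,4,0)])
E
```

```text
[0.52961045 0.08381509 0.20049604] [ 0.32  0.02 -0.97  1.34 -0.16 -3.1 ] [-0.17706975  0.94597135 -0.47546596] 0.3982221166550832
max 0.95 0.68
[[-0.11,-0.84,0.06,0.63,0.27,0.43,0],[-0.11,-0.84,0.06,0.66,0.27,0.38,0],[-0.1,-0.84,0.05,0.68,0.26,0.34,0],[0,0.95,0,0,0,0,0],[0,0.95,0,0,0,0,0],[0,0.95,0,0,0,0,0],[0,0.95,0,0,0,0,0],[0,0.95,0,0,0,0,0],[0,0.95,0,0,0,0,0],[0,0.95,0,0,0,0,0]]
[[0,0.95,0,0,0,0,0],[0,0.95,0,0,0,0,0],[0,0.94,0,0,0,0,0],[0,0.95,0,0,0,0,0],[0,0.94,0,0,0,0,0],[0,0.95,0,0,0,0,0],[0,0.94,0,0,0,0,0],[0,0.95,0,0,0,0,0],[0,0.94,0,0,0,0,0],[0,0.95,0,0,0,0,0]]
[[0,0.94,0,0,0,0,0],[0,0.95,0,0,0,0,0],[0,0,0,-0.34,0,0.34,0],[0,0,0,-0.33,0,0.34,0],[0,0,0,-0.34,0,0.33,0],[0,0,0,-0.33,0,0.34,0]]
```

The outward lean near the base runs into the limits of joints 5 and 6, so I stayed above the plate at z = 0.20. Instead I'll turn the standing plate 90° about the vertical and do the second flip along the table.

Call:
jog_arm --pt "0 0 0 0 0 0 1" --pt "0 0 0 0 0 0 1" --pt "0 0 0 0 0 0 1" --pt "0 0 0 0 0 0 1"

```text
time_s: 18.48
position: [0.5296, 0.0838, 0.2005]
orientation: [-0.038, 0.959, -0.005, 0.279]
ft_force: [0.4, -0.1, 0.4]
width: 0.772
gripper_force: 0.0
```

```bash
python3 - <<'E'
from h import *
rows([((.501,.1044,.2),-175.6,0,8),((.501,.1044,.11),-175.6,0,4)])
E
```

```text
max 0.81 0.75
[[-0.05,0.81,0,0.09,0.09,-0.06,1],[-0.05,0.81,0.01,0.1,0.09,-0.05,1],[-0.04,0.81,0,0.1,0.1,-0.05,1],[-0.05,0.81,0.01,0.11,0.1,-0.04,1],[-0.04,0.81,0,0.11,0.09,-0.03,1],[-0.05,0.81,0.01,0.11,0.1,-0.02,1],[-0.04,0.81,0,0.11,0.09,-0.01,1],[-0.05,0.81,0.01,0.11,0.1,-0.01,1],[0,0,0,0,0,0.75,1],[0,0,0,0,0,0.75,1]]
[[0,0,0,0,0,0.75,1],[0,0,0,0,0,0.75,1]]
```

Call:
jog_arm --pt "-0.05 0.81 0 0.09 0.09 -0.06 1" --pt "-0.05 0.81 0.01 0.1 0.09 -0.05 1" --pt "-0.04 0.81 0 0.1 0.1 -0.05 1" --pt "-0.05 0.81 0.01 0.11 0.1 -0.04 1" --pt "-0.04 0.81 0 0.11 0.09 -0.03 1" --pt "-0.05 0.81 0.01 0.11 0.1 -0.02 1" --pt "-0.04 0.81 0 0.11 0.09 -0.01 1" --pt "-0.05 0.81 0.01 0.11 0.1 -0.01 1" --pt "0 0 0 0 0 0 1"

```text
time_s: 19.6
position: [0.5186, 0.0934, 0.2076]
orientation: [-0.031, 0.999, -0.008, 0.044]
ft_force: [0.5, -0.8, 0.7]
width: 0.999
gripper_force: 0.0
```

```bash
python3 - <<'E'
from h import *
from rig import telemetry
s=telemetry.get_state();print(s["position"],s["joint_pos"].round(2),s["width"],(Ro.from_quat(s["orientation"]).as_matrix()).round(3).tolist())
w=shot("wrist","w3")
rows([((.501,.1044,.105),-175.6,0,5)])
E
```

```text
[0.51859244 0.09344121 0.20762551] [ 0.52  0.19 -0.34  0.07 -0.97 -2.06] 0.9986146126616282 [[-0.994, -0.061, 0.089], [-0.063, 0.998, -0.014], [-0.088, -0.019, -0.996]]
max 0.2 0.68
[[-0.05,0.2,-0.03,0.17,0.1,0.67,1],[-0.05,0.2,-0.03,0.15,0.09,0.67,1],[-0.04,0.2,-0.04,0.14,0.09,0.68,1],[-0.05,0.2,-0.03,0.13,0.09,0.68,1],[-0.04,0.2,-0.04,0.12,0.09,0.67,1]]
```

View pics/w3.png

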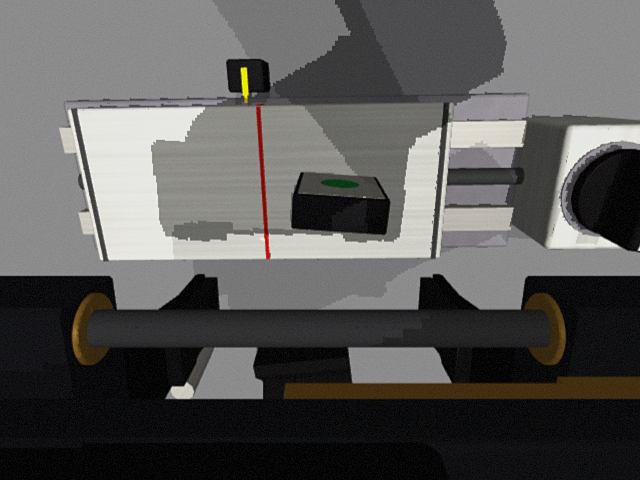

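Plate A still stands. Its top end is at about (340,213) with corners (296,193), (388,199), (386,233) and (292,228), and it is twisted a few degrees. I measure that and regrip vertically.

```bash
python3 - <<'E'
from h import *
w=shot("wrist")
P=[ray(w,*p,.133) for p in [(296,193),(388,199),(386,233),(292,228)]]
c=np.mean(P,0);e=(P[1]-P[0])+(P[2]-P[3]);yaw=np.degrees(np.arctan2(e[1],e[0]))-90
print(np.round(P,4).tolist(),c,yaw,np.linalg.norm(P[1]-P[0]),np.linalg.norm(P[2]-P[1]))
ty=yaw-180
rows([((c[0],c[1],.17),ty,0,4),((c[0],c[1],.112),ty,0,4)])
E
```

```text
[[0.4901, 0.0774, 0.133], [0.49, 0.1314, 0.133], [0.511, 0.1327, 0.133], [0.5118, 0.0759, 0.133]] [0.50072544 0.10434013 0.133     ] 0.42695443320833704 0.053993925661824545 0.021070078886348837
max 0.25 0.49
[[-0.05,0.25,0.16,0.16,0.11,0.3,1],[-0.05,0.25,0.16,0.15,0.11,0.3,1],[-0.05,0.25,0.16,0.15,0.1,0.3,1],[-0.05,0.25,0.15,0.14,0.1,0.31,1],[0,0,0,0,0,0.48,1],[0,0,0,0,0,0.48,1],[0,0,0,0,0,0.49,1],[0,0,0,0,0,0.48,1]]
```

Call:
jog_arm --pt "-0.05 0.25 0.1 0.16 0.11 0.3 1" --pt "-0.05 0.25 0.1 0.15 0.11 0.3 1" --pt "-0.05 0.25 0.1 0.15 0.1 0.3 1" --pt "-0.05 0.25 0.1 0.14 0.1 0.31 1" --pt "0 0 0 0 0 0.48 1" --pt "0 0 0 0 0 0.48 1" --pt "0 0 0 0 0 0.49 1" --pt "0 0 0 0 0 0.48 1" --pt "0 0 0 0 0 0 1"

```text
time_s: 20.82
position: [0.5002, 0.1039, 0.111]
orientation: [-0.014, 1.0, -0.001, -0.001]
ft_force: [-0.7, 0.8, -0.4]
width: 0.998
gripper_force: 0.0
```

Call:
jog_arm --pt "0 0 0 0 0 0 0" --pt "0 0 0 0 0 0 0" --pt "0 0 0 0 0 0 0" --pt "0 0 0 0 0 0 0" --pt "0 0 0 0 0 0 0" --pt "0 0 0 0 0 0 0" --newtons 45

```text
time_s: 21.58
position: [0.5012, 0.1043, 0.1129]
orientation: [-0.014, 1.0, -0.0, 0.0]
ft_force: [0.2, -0.9, 2.4]
width: 0.662
gripper_force: 44.9
```

Call:
jog_arm --pt "0 0 0 0 0 -0.5 0" --pt "0 0 -0.5 0 0 -0.5 0" --pt "0 0 -1 0 0 0 0" --pt "0 0 -1 0 0 0 0" --pt "0 0 -1 0 0 0 0" --pt "0 0 -1 0 0 0 0" --pt "0 0 -1 0 0 0 0" --pt "0 0 -1 0 0 0 0" --pt "0 0 -1 0 0 0 0" --pt "0 0 -1 0 0 0 0"

```text
time_s: 22.82
position: [0.5005, 0.1044, 0.1426]
orientation: [-0.377, 0.926, -0.0, -0.0]
ft_force: [0.2, 0.2, -3.1]
width: 0.66
gripper_force: 44.9
```

Call:
jog_arm --pt "0 0 -1 0 0 0 0" --pt "0 0 -1 0 0 0 0" --pt "0 0 -1 0 0 0 0" --pt "0 0 -1 0 0 0 0" --pt "0 0 -1 0 0 0 0" --pt "0 0 -1 0 0 0 0" --pt "0 0 -1 0 0 0 0" --pt "0 0 -1 0 0 0 0" --pt "0 0 -1 0 0 0 0" --pt "0 0 -0.5 0 0 0 0"

```text
time_s: 24.08
position: [0.5005, 0.1044, 0.1426]
orientation: [0.717, -0.697, -0.0, 0.0]
ft_force: [0.1, -0.6, -3.1]
width: 0.661
gripper_force: 44.9
```

```bash
python3 - <<'E'
from h import *
from rig import telemetry
s=telemetry.get_state();print(s["position"],s["joint_pos"].round(2),s["width"],s["ft_force"],(Ro.from_quat(s["orientation"]).as_matrix()).round(3).tolist())
rows([((.501,.1044,.118),-85.6,0,3,0)])
E
```

```text
[0.50054327 0.10441159 0.14257644] [ 0.52  0.27 -0.38 -0.   -0.92 -0.49] 0.6614245368368098 [ 0.1430156  -0.5896642  -3.08010486] [[0.029, -1.0, -0.001], [-1.0, -0.029, -0.0], [0.0, 0.001, -1.0]]
max 0.18 0.28
[[0,0,-0.18,0,-0.01,0.27,0],[0,0,-0.18,0,0,0.27,0],[0.01,0,-0.18,0,-0.01,0.28,0]]
```

Call:
jog_arm --pt "0 0 -0.18 0 0 0.27 0" --pt "0 0 -0.18 0 0 0.27 0" --pt "0 0 -0.18 0 0 0.26 0" --pt "0 0 0 0 0 0.08 0" --pt "0 0 0 0 0 0.07 0" --pt "0 0 0 0 0 0.02 0" --pt "0 0 0 0 0 0 0"

```text
time_s: 24.95
position: [0.5011, 0.1044, 0.1136]
orientation: [0.733, -0.68, 0.0, -0.0]
ft_force: [-0.3, 0.1, -4.3]
width: 0.662
gripper_force: 44.9
```

Call:
jog_arm --pt "0 0 0 0 0 0.02 0" --pt "0 0 0 0 0 0 0"

```text
time_s: 25.2
position: [0.5011, 0.1044, 0.113]
orientation: [0.733, -0.68, 0.0, -0.0]
ft_force: [-0.7, 0.0, -3.6]
width: 0.665
gripper_force: 44.9
```

Call:
jog_arm --pt "0 0 0 0 0 0.03 0" --pt "0 0 0 0 0 0 0"

```text
time_s: 25.45
position: [0.5012, 0.1044, 0.1129]
orientation: [0.733, -0.68, 0.001, -0.0]
ft_force: [-1.8, -0.3, 5.4]
width: 0.662
gripper_force: 44.9
```

Call:
jog_arm --pt "0 0 0 0 0 0.02 0" --pt "0 0 0 0 0 0 0"

```text
time_s: 25.7
position: [0.5012, 0.1043, 0.1128]
orientation: [0.733, -0.68, 0.001, -0.0]
ft_force: [-3.0, 0.6, 9.0]
width: 0.661
gripper_force: 44.9
```

Call:
jog_arm --pt "0 0 0 0 0 0 0.85" --pt "0 0 0 0 0 0 1" --pt "0 0 0 0 0 0 1" --pt "0 0 0 0 0 0 1" --pt "0 0 0 0 0 0.25 1" --pt "0 0 0 0 0 0.25 1" --pt "0 0 0 0 0 0 1"

```text
time_s: 26.58
position: [0.5004, 0.104, 0.0952]
orientation: [0.733, -0.68, -0.0, 0.001]
ft_force: [-0.3, -0.5, 0.2]
width: 0.994
gripper_force: 0.0
```

Call:
jog_arm --pt "0 -1 0 0 0 0 1" --pt "0 -1 0 0 0 0 1" --pt "0 -1 0 0 0 0 1"

```text
time_s: 26.95
position: [0.5012, 0.1047, 0.0965]
orientation: [0.727, -0.674, -0.096, -0.09]
ft_force: [-0.9, 0.0, 0.2]
width: 1.001
gripper_force: 0.0
```

```bash
python3 - <<'E'
from h import *
from rig import telemetry
s=telemetry.get_state();print(s["position"],s["joint_pos"].round(2),s["width"],s["ft_force"],(Ro.from_quat(s["orientation"]).as_matrix()).round(3).tolist())
rows([((.501,.1044,.0975),-85.6,-45,7)])
E
```

```text
[0.5011675  0.10468262 0.09652642] [ 0.35  0.33 -0.33 -0.34 -0.86 -0.06] 1.0013011140693373 [-0.9335647   0.04785074  0.21811786] [[0.073, -0.997, -0.019], [-0.962, -0.076, 0.261], [-0.261, -0.001, -0.965]]
max 0.86 0.01
[[0,-0.85,0,0,0,0,1],[0,-0.85,0,0,0,-0.01,1],[0,-0.85,0,0,0,0,1],[0,-0.86,0,0,0,-0.01,1],[-0.01,-0.85,0,0,0,0,1],[0,-0.86,0,0,0,-0.01,1],[-0.01,-0.85,0,-0.01,0.01,0,1]]
```

Call:
jog_arm --pt "0 -0.85 0 0 0 0 1" --pt "0 -0.85 0 0 0 -0.01 1" --pt "0 -0.85 0 0 0 0 1" --pt "0 -0.86 0 0 0 -0.01 1" --pt "0 -0.85 0 0 0 0 1"

```text
time_s: 27.58
position: [0.5014, 0.104, 0.0971]
orientation: [0.697, -0.646, -0.229, -0.213]
ft_force: [0.5, -0.3, -0.3]
width: 0.997
gripper_force: 0.0
```

```bash
python3 - <<'E'
from h import *
from rig import telemetry
s=telemetry.get_state();print(s["position"],s["joint_pos"].round(2))
rows([((.501,.1044,.0975),-85.6,-45,2)])
E
```

```text
[0.50136071 0.10396103 0.09705278] [ 0.08  0.41 -0.21 -0.74 -1.08  0.4 ]
max 0.86 0.01
[[-0.01,-0.86,0,-0.01,0.01,0,1],[-0.01,-0.86,-0.01,-0.01,0,0,1]]
```

Joints look comfortable. I finish the lean, grip, lift and test the start of the flip.

Call:
jog_arm --pt "0 -0.86 0 0 0 0 1" --pt "0 -0.86 0 0 0 0 1" --pt "0 0 0 0 0 0 1"

```text
time_s: 27.95
position: [0.5012, 0.1029, 0.0958]
orientation: [0.677, -0.63, -0.28, -0.259]
ft_force: [0.3, 0.1, -0.2]
width: 0.998
gripper_force: 0.0
```

Call:
jog_arm --pt "0 0 0 0 0 0 0" --pt "0 0 0 0 0 0 0" --pt "0 0 0 0 0 0 0" --pt "0 0 0 0 0 0 0" --pt "0 0 0 0 0 0 0" --pt "0 0 0 0 0 0 0" --newtons 45

```text
time_s: 28.7
position: [0.5011, 0.1044, 0.0972]
orientation: [0.678, -0.628, -0.28, -0.26]
ft_force: [0.0, 0.9, 1.9]
width: 0.664
gripper_force: 44.9
```

Call:
jog_arm --pt "0 0 0 -0.4 0 -0.4 0" --pt "0 0 0 -0.7 0 -0.7 0" --pt "0 0 0 -0.7 0 -0.7 0" --pt "0 0 0 -0.4 0 -0.4 0" --pt "0 0.9 0 0 0 0 0" --pt "0 0.9 0 0 0 0 0" --pt "0 0.9 0 0 0 0 0" --pt "0 0.9 0 0 0 0 0" --pt "0 0.9 0 0 0 0 0" --pt "0 0.9 0 0 0 0 0"

```text
time_s: 29.95
position: [0.5002, 0.1042, 0.19]
orientation: [0.724, -0.672, -0.113, -0.104]
ft_force: [-0.1, -0.5, -3.4]
width: 0.66
gripper_force: 44.9
```

Call:
jog_arm --pt "0 0.9 0 0 0 0 0" --pt "0 0.9 0 0 0 0 0" --pt "0 0.9 0 0 0 0 0" --pt "0 0.9 0 0 0 0 0" --pt "0 0.9 0 0 0 0 0" --pt "0 0.9 0 0 0 0 0" --pt "0 0.9 0 0 0 0 0"

```text
time_s: 30.82
position: [0.5002, 0.1041, 0.1899]
orientation: [0.727, -0.676, 0.088, 0.082]
ft_force: [0.5, -0.7, -3.5]
width: 0.663
gripper_force: 44.9
```

```bash
python3 - <<'E'
from h import *
from rig import telemetry
s=telemetry.get_state();print(s["position"],s["joint_pos"].round(2),s["width"],s["ft_force"])
rows([((.501,.1044,.14),-85.6,45,7,0),((.501,.1044,.082),-85.6,45,4,0)])
E
```

```text
[0.50023036 0.10410031 0.18994254] [ 0.64  0.25 -0.38  0.23 -1.08 -0.69] 0.6632330382831534 [ 0.47450325 -0.72257116 -3.45419463]
max 0.9 0.35
[[0,0.89,0,-0.06,0,0.23,0],[0,0.89,0,-0.08,0,0.23,0],[0.01,0.89,0,-0.09,-0.01,0.22,0],[0,0.89,-0.01,-0.11,0,0.21,0],[0.01,0.9,-0.01,-0.12,-0.01,0.2,0],[0,0.89,0,-0.14,0,0.19,0],[0.01,0.9,-0.01,-0.16,-0.01,0.18,0],[0,0,0,-0.34,0,0.34,0],[0,0,0,-0.34,0,0.34,0],[0,0,0,-0.34,0,0.34,0]]
[[0,0,0,-0.34,0,0.35,0]]
```

Call:
jog_arm --pt "0 0.89 0 -0.06 0 0.23 0" --pt "0 0.89 0 -0.08 0 0.23 0" --pt "0.01 0.89 0 -0.09 -0.01 0.22 0" --pt "0 0.89 -0.01 -0.11 0 0.21 0" --pt "0.01 0.9 -0.01 -0.12 -0.01 0.2 0" --pt "0 0.89 0 -0.14 0 0.19 0" --pt "0.01 0.9 -0.01 -0.16 -0.01 0.18 0"

```text
time_s: 31.7
position: [0.5018, 0.1051, 0.1397]
orientation: [0.678, -0.628, 0.281, 0.259]
ft_force: [-0.5, -0.3, -3.7]
width: 0.66
gripper_force: 44.9
```

Call:
jog_arm --pt "0 0 0 -0.34 0 0.34 0" --pt "0 0 0 -0.34 0 0.34 0" --pt "0 0 0 -0.34 0 0.34 0" --pt "0 0 0 -0.3 0 0.3 0" --pt "0 0 0 0 0 0 0"

```text
time_s: 32.33
position: [0.5016, 0.1044, 0.0834]
orientation: [0.679, -0.627, 0.28, 0.26]
ft_force: [0.1, 0.8, -2.9]
width: 0.656
gripper_force: 44.9
```

```bash
python3 - <<'E'
from h import *
from rig import telemetry
s=telemetry.get_state();print(s["position"],s["joint_pos"].round(2),s["width"],s["ft_force"])
rows([((.501,.1044,.075),-85.6,45,3,0)])
E
```

```text
[0.50155612 0.1043635  0.08344986] [ 0.81  0.56 -0.56  0.62 -1.12 -1.2 ] 0.6561649744633755 [ 0.12758772  0.75784834 -2.93628354]
max 0.01 0.07
[[0,0,0.01,-0.07,0.01,0.07,0],[0,0.01,0,-0.07,0,0.06,0],[-0.01,0,0.01,-0.06,0.01,0.07,0]]
```

Call:
jog_arm --pt "0 0 0 -0.08 0 0.08 0" --pt "0 0 0 -0.08 0 0.08 0" --pt "0 0 0 -0.04 0 0.04 0" --pt "0 0 0 0 0 0 0"

```text
time_s: 32.83
position: [0.5019, 0.105, 0.0757]
orientation: [0.679, -0.627, 0.281, 0.259]
ft_force: [0.1, 0.5, -2.5]
width: 0.662
gripper_force: 44.9
```

Call:
jog_arm --pt "0 0 0 -0.03 0 0.03 0" --pt "0 0 0 0 0 0 0"

```text
time_s: 33.08
position: [0.5019, 0.105, 0.0744]
orientation: [0.679, -0.628, 0.281, 0.259]
ft_force: [-0.5, 1.0, -3.0]
width: 0.661
gripper_force: 44.9
```

Call:
jog_arm --pt "0 0 0 -0.02 0 0.02 0" --pt "0 0 0 0 0 0 0"

```text
time_s: 33.33
position: [0.502, 0.105, 0.074]
orientation: [0.679, -0.627, 0.281, 0.259]
ft_force: [-1.1, 1.5, -0.2]
width: 0.661
gripper_force: 44.9
```

Call:
jog_arm --pt "0 0 0 -0.02 0 0.02 0" --pt "0 0 0 0 0 0 0" --pt "0 0 0 0 0 0 0.85" --pt "0 0 0 0 0 0 1" --pt "0 0 0 0 0 0 1" --pt "0 0 0 0 0 0 1" --pt "0 0 0 0 0 0 1"

```text
time_s: 34.2
position: [0.5019, 0.1049, 0.0727]
orientation: [0.679, -0.628, 0.281, 0.259]
ft_force: [-0.6, -0.9, -0.5]
width: 0.993
gripper_force: 0.0
```

Call:
jog_arm --pt "0 0 0 0.4 0 -0.4 1" --pt "0 0 0 0.7 0 -0.7 1" --pt "0 0 0 0.7 0 -0.7 1" --pt "0 0 0 0.7 0 -0.7 1" --pt "0 -0.9 0 0 0 0 1" --pt "0 -0.9 0 0 0 0 1" --pt "0 -0.9 0 0 0 0 1" --pt "0 -0.9 0 0 0 0 1" --pt "0 -0.9 0 0 0 0 1"

```text
time_s: 35.33
position: [0.5017, 0.1048, 0.1801]
orientation: [0.721, -0.666, 0.142, 0.13]
ft_force: [0.6, -0.4, -0.3]
width: 1.0
gripper_force: 0.0
```

```bash
python3 - <<'E'
from h import *
from rig import telemetry
s=telemetry.get_state();print(s["position"],s["joint_pos"].round(2),s["width"],s["ft_force"])
w=shot("wrist","w4");H=hsv(w)
for c,a,m in blob((H[...,0]>45)&(H[...,0]<75)&(H[...,1]>120),(320,240),400): print("green",a,c,ray(w,*c,.083))
t=shot("top");H=hsv(t)
for c,a,m in blob((H[...,0]>45)&(H[...,0]<75)&(H[...,1]>120),(290,240),50): print("green top",a,c,ray(t,*c,.083))
for c,a,m in blob((H[...,0]<20)&(H[...,1]>150),(417,265),30):
    (vx,vy,x0,y0)=cv2.fitLine(np.argwhere(m)[:,::-1].astype(np.float32),2,0,.01,.01).ravel()
    A=ray(t,x0,y0,.025);e=ray(t,x0+10*vx,y0+10*vy,.025)-A;print("B",c,a,A.round(4),np.degrees(np.arctan2(e[1],e[0])))
E
```

```text
[0.50174182 0.10482798 0.18011144] [ 0.7   0.3  -0.43  0.35 -1.11 -0.82] 1.0001328276639998 [ 0.59671478 -0.37123225 -0.3303359 ]
green 11 [123.1 275.5] [0.63514367 0.10296023 0.083     ]
green 1054 [317.8 294.1] [0.50230592 0.10480261 0.083     ]
green top 45 [290.3 239.1] [0.50210388 0.1046948  0.083     ]
B [417.2 264.9] 106 [ 0.4356 -0.2601  0.025 ] -11.03427423903264
```

View pics/w4.png

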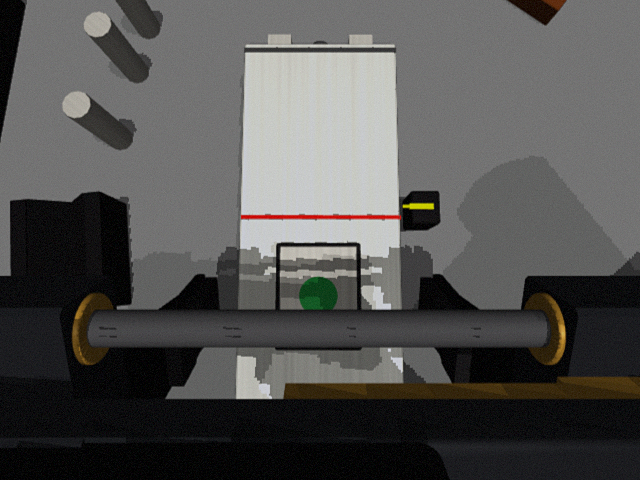

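Plate A lies flat and face up, with its green spot at (318,294), i.e. (0.502,0.105), and the red line is clear at row 217. Plate B is unmoved at (0.4356,-0.2601), 169° yaw for the tool, so I go for it with the inward lean.

```bash
python3 - <<'E'
from h import *
rows([((.4356,-.2601,.15),-190.7,45,26)])
E
```

```text
max 0.68 0.47
[[-0.45,0.12,0.68,0.41,0.12,0.21,1],[-0.45,0.12,0.68,0.41,0.09,0.22,1],[-0.45,0.12,0.68,0.42,0.05,0.23,1],[-0.45,0.13,0.68,0.42,0.02,0.23,1],[-0.45,0.12,0.68,0.41,-0.01,0.24,1],[-0.45,0.13,0.68,0.41,-0.05,0.24,1],[-0.45,0.13,0.68,0.4,-0.08,0.24,1],[-0.45,0.13,0.67,0.39,-0.11,0.24,1],[-0.45,0.12,0.67,0.38,-0.15,0.24,1],[-0.45,0.12,0.68,0.37,-0.18,0.24,1]]
[[-0.45,0.13,0.68,0.36,-0.21,0.24,1],[-0.45,0.13,0.67,0.34,-0.24,0.23,1],[-0.45,0.12,0.68,0.33,-0.27,0.22,1],[-0.45,0.13,0.67,0.31,-0.29,0.22,1],[-0.45,0.12,0.68,0.29,-0.32,0.21,1],[-0.45,0.13,0.67,0.26,-0.34,0.2,1],[-0.45,0.12,0.68,0.24,-0.37,0.19,1],[-0.45,0.13,0.67,0.22,-0.39,0.17,1],[-0.45,0.12,0.68,0.19,-0.4,0.16,1],[-0.45,0.13,0.67,0.17,-0.42,0.15,1]]
[[-0.45,0.12,0.68,0.14,-0.44,0.13,1],[-0.45,0.13,0.67,0.11,-0.45,0.12,1],[-0.45,0.13,0.68,0.09,-0.46,0.1,1],[-0.45,0.12,0.67,0.06,-0.46,0.08,1],[-0.46,0.13,0.68,0.03,-0.47,0.06,1],[-0.45,0.12,0.67,-0.01,-0.47,0.04,1]]
```

Call:
jog_arm --pt "-0.45 0.12 0.68 0.41 0.12 0.21 1" --pt "-0.45 0.12 0.68 0.41 0.09 0.22 1" --pt "-0.45 0.12 0.68 0.42 0.05 0.23 1" --pt "-0.45 0.13 0.68 0.42 0.02 0.23 1" --pt "-0.45 0.12 0.68 0.41 -0.01 0.24 1" --pt "-0.45 0.13 0.68 0.41 -0.05 0.24 1" --pt "-0.45 0.13 0.68 0.4 -0.08 0.24 1" --pt "-0.45 0.13 0.67 0.39 -0.11 0.24 1" --pt "-0.45 0.12 0.67 0.38 -0.15 0.24 1" --pt "-0.45 0.12 0.68 0.37 -0.18 0.24 1"

```text
time_s: 36.67
position: [0.4767, -0.0362, 0.167]
orientation: [-0.447, 0.853, -0.081, -0.256]
ft_force: [0.2, -0.8, 1.0]
width: 1.0
gripper_force: 0.0
```

Call:
jog_arm --pt "-0.45 0.13 0.68 0.36 -0.21 0.24 1" --pt "-0.45 0.13 0.67 0.34 -0.24 0.23 1" --pt "-0.45 0.12 0.68 0.33 -0.27 0.22 1" --pt "-0.45 0.13 0.67 0.31 -0.29 0.22 1" --pt "-0.45 0.12 0.68 0.29 -0.32 0.21 1" --pt "-0.45 0.13 0.67 0.26 -0.34 0.2 1" --pt "-0.45 0.12 0.68 0.24 -0.37 0.19 1" --pt "-0.45 0.13 0.67 0.22 -0.39 0.17 1" --pt "-0.45 0.12 0.68 0.19 -0.4 0.16 1" --pt "-0.45 0.13 0.67 0.17 -0.42 0.15 1"

```text
time_s: 37.92
position: [0.451, -0.1767, 0.1556]
orientation: [-0.119, 0.93, -0.01, -0.348]
ft_force: [-0.5, 1.0, 0.2]
width: 1.001
gripper_force: 0.0
```

Call:
jog_arm --pt "-0.45 0.12 0.68 0.14 -0.44 0.13 1" --pt "-0.45 0.13 0.67 0.11 -0.45 0.12 1" --pt "-0.45 0.13 0.68 0.09 -0.46 0.1 1" --pt "-0.45 0.12 0.67 0.06 -0.46 0.08 1" --pt "-0.46 0.13 0.68 0.03 -0.47 0.06 1" --pt "-0.45 0.12 0.67 -0.01 -0.47 0.04 1" --pt "0 0 0 0 0 0 1" --pt "0 0 0 0 0 0 1"

```text
time_s: 38.92
position: [0.4359, -0.2598, 0.149]
orientation: [0.086, 0.919, 0.034, -0.382]
ft_force: [0.5, 0.4, -0.8]
width: 0.997
gripper_force: 0.0
```

```bash
python3 - <<'E'
from h import *
from rig import telemetry
s=telemetry.get_state();print(s["position"],s["joint_pos"].round(2),s["width"],(Ro.from_quat(s["orientation"]).as_matrix()).round(3).tolist())
for n in ["wrist","top","scene"]:
  w=shot(n);H=hsv(w);q=proj(w,(.4356,-.26,.025));print(n,q)
  for c,a,m in blob((H[...,0]<20)&(H[...,1]>150),q,40):
    (vx,vy,x0,y0)=cv2.fitLine(np.argwhere(m)[:,::-1].astype(np.float32),2,0,.01,.01).ravel()
    A=ray(w,x0,y0,.025);e=ray(w,x0+10*vx,y0+10*vy,.025)-A;print("B",c,a,A.round(4),np.degrees(np.arctan2(e[1],e[0])))
rows([((.4356,-.2601,.014),-190.7,45,6)])
E
```

```text
[ 0.43587082 -0.25984577  0.14903737] [-0.21  0.67  0.06  0.02 -1.75 -1.56] 0.9973144245191822 [[-0.693, 0.184, -0.697], [0.132, 0.983, 0.129], [0.709, -0.003, -0.705]]
wrist [318.02433916 364.33325248]
top [417.11422098 264.91016661]
B [417.1 264.9] 106 [ 0.4357 -0.26    0.025 ] -11.418112280228005
scene [245.5678663  216.06679131]
B [274.1 195.2] 264 [ 0.3223 -0.2017  0.025 ] 58.88165386505072
max 0.01 0.54
[[-0.01,0,0,-0.53,0,0.53,1],[-0.01,0,0,-0.53,0,0.53,1],[-0.01,-0.01,0,-0.53,-0.01,0.53,1],[-0.01,0,0,-0.53,0,0.54,1],[0,-0.01,0,-0.53,-0.01,0.53,1],[-0.01,0,0,-0.53,0,0.54,1]]
```

Call:
jog_arm --pt "-0.01 0 0 -0.53 0 0.53 1" --pt "-0.01 0 0 -0.53 0 0.53 1" --pt "-0.01 0 0 -0.53 -0.01 0.53 1" --pt "-0.01 0 0 -0.53 0 0.54 1" --pt "0 0 0 -0.53 -0.01 0.53 1" --pt "-0.01 0 0 -0.52 0 0.52 1" --pt "0 0 0 0 0 0 1" --pt "0 0 0 0 0 0 1"

```text
time_s: 40.08
position: [0.4359, -0.2606, 0.015]
orientation: [0.086, 0.92, 0.036, -0.382]
ft_force: [-0.1, -0.4, 0.0]
width: 0.998
gripper_force: 0.0
```

Call:
jog_arm --pt "0 0 0 0 0 0 0" --pt "0 0 0 0 0 0 0" --pt "0 0 0 0 0 0 0" --pt "0 0 0 0 0 0 0" --pt "0 0 0 0 0 0 0" --pt "0 0 0 0 0 0 0" --newtons 45

```text
time_s: 40.83
position: [0.4355, -0.2604, 0.0147]
orientation: [0.087, 0.919, 0.036, -0.382]
ft_force: [0.6, 1.8, 1.6]
width: 0.661
gripper_force: 45.0
```

Call:
jog_arm --pt "0 0 0 0.3 0 -0.3 0" --pt "0 0 0 0.6 0 -0.6 0" --pt "0 0 0 0.7 0 -0.7 0" --pt "0 0 0 0.7 0 -0.7 0" --pt "0 0 0 0.7 0 -0.7 0" --pt "0 0 0 0.7 0 -0.7 0" --pt "0 0 0 0.6 0 -0.6 0" --pt "0 0 0 0.3 0 -0.3 0" --pt "0 0 0 0 0 0 0"

```text
time_s: 41.95
position: [0.436, -0.2605, 0.2098]
orientation: [0.087, 0.92, 0.036, -0.381]
ft_force: [-0.6, 1.1, -4.0]
width: 0.662
gripper_force: 45.0
```

```bash
python3 - <<'E'
from h import *
from rig import telemetry
s=telemetry.get_state();print(s["position"],s["joint_pos"].round(2),s["width"],s["ft_force"])
rows([((.47,-.14,.22),-138,0,14,0),((.5094,-.015,.2),-85.6,-45,14,0)])
E
```

```text
[ 0.43603367 -0.26053159  0.20979932] [-0.21  0.61  0.12  0.02 -1.86 -1.55] 0.6617179935866434 [-0.62184863  1.07864767 -3.95747029]
max 0.72 0.3
[[0.3,-0.6,-0.71,0,0.3,-0.04,0],[0.3,-0.6,-0.71,-0.02,0.3,-0.04,0],[0.29,-0.6,-0.71,-0.04,0.29,-0.05,0],[0.29,-0.59,-0.71,-0.06,0.29,-0.05,0],[0.3,-0.6,-0.72,-0.08,0.28,-0.06,0],[0.29,-0.59,-0.71,-0.1,0.27,-0.06,0],[0.3,-0.6,-0.72,-0.12,0.27,-0.06,0],[0.29,-0.59,-0.71,-0.14,0.25,-0.06,0],[0.3,-0.6,-0.72,-0.16,0.24,-0.06,0],[0.29,-0.59,-0.71,-0.18,0.23,-0.05,0]]
[[0.3,-0.6,-0.72,-0.2,0.22,-0.05,0],[0.29,-0.59,-0.71,-0.22,0.21,-0.04,0],[0.3,-0.6,-0.72,-0.23,0.19,-0.04,0],[0.29,-0.59,-0.71,-0.24,0.17,-0.03,0],[-0.29,-0.6,-0.71,-0.27,0.16,0.05,0],[-0.29,-0.6,-0.71,-0.28,0.14,0.07,0],[-0.29,-0.6,-0.71,-0.28,0.12,0.08,0],[-0.29,-0.6,-0.71,-0.28,0.1,0.1,0],[-0.29,-0.6,-0.71,-0.28,0.08,0.12,0],[-0.3,-0.6,-0.71,-0.28,0.06,0.13,0]]
[[-0.29,-0.6,-0.71,-0.27,0.04,0.15,0],[-0.3,-0.59,-0.71,-0.27,0.02,0.16,0],[-0.29,-0.6,-0.71,-0.26,0,0.18,0],[-0.3,-0.6,-0.7,-0.25,-0.02,0.19,0],[-0.29,-0.59,-0.71,-0.24,-0.04,0.21,0],[-0.3,-0.6,-0.7,-0.22,-0.06,0.21,0],[-0.29,-0.59,-0.71,-0.21,-0.08,0.23,0],[-0.3,-0.59,-0.7,-0.19,-0.11,0.23,0]]
```

Call:
jog_arm --pt "0.3 -0.6 -0.71 0 0.3 -0.04 0" --pt "0.3 -0.6 -0.71 -0.02 0.3 -0.04 0" --pt "0.29 -0.6 -0.71 -0.04 0.29 -0.05 0" --pt "0.29 -0.59 -0.71 -0.06 0.29 -0.05 0" --pt "0.3 -0.6 -0.72 -0.08 0.28 -0.06 0" --pt "0.29 -0.59 -0.71 -0.1 0.27 -0.06 0" --pt "0.3 -0.6 -0.72 -0.12 0.27 -0.06 0" --pt "0.29 -0.59 -0.71 -0.14 0.25 -0.06 0" --pt "0.3 -0.6 -0.72 -0.16 0.24 -0.06 0" --pt "0.29 -0.59 -0.71 -0.18 0.23 -0.05 0"

```text
time_s: 43.2
position: [0.4584, -0.1742, 0.2156]
orientation: [-0.238, 0.964, 0.012, -0.117]
ft_force: [0.6, -0.3, -4.6]
width: 0.658
gripper_force: 45.0
```

Call:
jog_arm --pt "0.3 -0.6 -0.72 -0.2 0.22 -0.05 0" --pt "0.29 -0.59 -0.71 -0.22 0.21 -0.04 0" --pt "0.3 -0.6 -0.72 -0.23 0.19 -0.04 0" --pt "0.29 -0.59 -0.71 -0.24 0.17 -0.03 0" --pt "-0.29 -0.6 -0.71 -0.27 0.16 0.05 0" --pt "-0.29 -0.6 -0.71 -0.28 0.14 0.07 0" --pt "-0.29 -0.6 -0.71 -0.28 0.12 0.08 0" --pt "-0.29 -0.6 -0.71 -0.28 0.1 0.1 0" --pt "-0.29 -0.6 -0.71 -0.28 0.08 0.12 0" --pt "-0.3 -0.6 -0.71 -0.28 0.06 0.13 0"

```text
time_s: 44.45
position: [0.4849, -0.086, 0.2092]
orientation: [-0.519, 0.837, 0.129, 0.115]
ft_force: [0.0, -0.5, -3.7]
width: 0.658
gripper_force: 45.0
```

Call:
jog_arm --pt "-0.29 -0.6 -0.71 -0.27 0.04 0.15 0" --pt "-0.3 -0.59 -0.71 -0.27 0.02 0.16 0" --pt "-0.29 -0.6 -0.71 -0.26 0 0.18 0" --pt "-0.3 -0.6 -0.7 -0.25 -0.02 0.19 0" --pt "-0.29 -0.59 -0.71 -0.24 -0.04 0.21 0" --pt "-0.3 -0.6 -0.7 -0.22 -0.06 0.21 0" --pt "-0.29 -0.59 -0.71 -0.21 -0.08 0.23 0" --pt "-0.3 -0.59 -0.7 -0.19 -0.11 0.23 0" --pt "0 0 0 0 0 0 0" --pt "0 0 0 0 0 0 0"

```text
time_s: 45.7
position: [0.5086, -0.0153, 0.1989]
orientation: [0.677, -0.629, -0.282, -0.258]
ft_force: [-0.4, -0.5, -3.6]
width: 0.662
gripper_force: 45.0
```

```bash
python3 - <<'E'
from h import *
from rig import telemetry
s=telemetry.get_state();print(s["position"],s["joint_pos"].round(2),s["width"],s["ft_force"],(Ro.from_quat(s["orientation"]).as_matrix()).round(3).tolist())
t=shot("top");H=hsv(t)
for c,a,m in blob((H[...,0]>45)&(H[...,0]<75)&(H[...,1]>120),(290,240),50): print("green top",a,c,ray(t,*c,.083))
rows([((.5094,-.015,.105),-85.6,-45,5,0)])
E
```

```text
[ 0.50855023 -0.01525933  0.19893657] [-0.21  0.4  -0.01 -0.75 -1.48  0.48] 0.6618441935778698 [-0.4314324  -0.50923479 -3.60639912] [[0.05, -0.997, -0.057], [-0.706, -0.076, 0.704], [-0.706, 0.005, -0.708]]
green top 41 [301.8 248. ] [0.47760849 0.07207347 0.083     ]
max 0.01 0.45
[[0.01,0,-0.01,0.44,-0.01,0.45,0],[0,0,-0.01,0.45,-0.01,0.45,0],[0.01,0,0,0.44,0,0.44,0],[0,-0.01,-0.01,0.45,-0.01,0.45,0],[0.01,0,0,0.44,0,0.44,0]]
```

Plate A on the table has been knocked to (0.478,0.072). I'll stand B further along, at (0.511,-0.038), and then look at A.

```bash
python3 - <<'E'
from h import *
t=shot("top");cv2.imwrite("pics/t5.png",cv2.resize(t["frame"][205:285,230:390],None,fx=4,fy=4,interpolation=cv2.INTER_CUBIC))
rows([((.511,-.038,.105),-85.6,-45,6,0)])
E
```

```text
max 0.01 0.47
[[0,0,0,0.46,0,0.28,0],[0,0,-0.01,0.46,0,0.28,0],[0.01,0,0,0.46,-0.01,0.28,0],[0,0,-0.01,0.46,0,0.28,0],[0.01,-0.01,0,0.47,-0.01,0.29,0],[0,0,-0.01,0.46,0,0.28,0]]
```

View pics/t5.png

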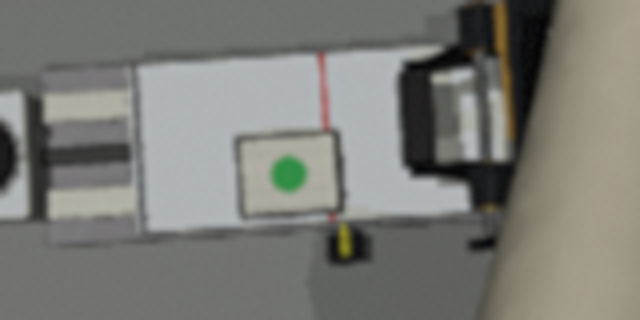

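A still lies flat with its spot at (288,174) in the crop, close to the table's -x edge; I'll recentre it later. Now I set B standing.

Call:
jog_arm --pt "0 0 0 0.46 0 0.28 0" --pt "0 0 0 0.46 0 0.28 0" --pt "0 0 0 0.46 -0.01 0.28 0" --pt "0 0 0 0.46 0 0.28 0" --pt "0 0 0 0.47 -0.01 0.29 0" --pt "0 0 0 0.44 0 0.26 0" --pt "0 0 0 0 0 0 0"

```text
time_s: 46.68
position: [0.5107, -0.0379, 0.1043]
orientation: [0.677, -0.629, -0.283, -0.258]
ft_force: [0.4, 0.8, -3.0]
width: 0.664
gripper_force: 45.0
```

Call:
jog_arm --pt "0 0 0 0.07 0 0.07 0" --pt "0 0 0 0.07 0 0.07 0" --pt "0 0 0 0 0 0 0"

```text
time_s: 47.05
position: [0.5113, -0.0377, 0.1002]
orientation: [0.678, -0.628, -0.281, -0.259]
ft_force: [0.5, 0.7, -3.1]
width: 0.656
gripper_force: 45.0
```

Call:
jog_arm --pt "0 0 0 0.04 0 0.04 0" --pt "0 0 0 0 0 0 0"

```text
time_s: 47.3
position: [0.5113, -0.0378, 0.0983]
orientation: [0.678, -0.628, -0.282, -0.259]
ft_force: [0.4, -0.5, -2.7]
width: 0.662
gripper_force: 45.0
```

Call:
jog_arm --pt "0 0 0 0.02 0 0.02 0" --pt "0 0 0 0 0 0 0"

```text
time_s: 47.55
position: [0.5113, -0.0378, 0.0973]
orientation: [0.678, -0.628, -0.282, -0.259]
ft_force: [-0.0, 0.8, -3.1]
width: 0.663
gripper_force: 45.0
```

Call:
jog_arm --pt "0 0 0 0.02 0 0.02 0" --pt "0 0 0 0 0 0 0"

```text
time_s: 47.8
position: [0.5113, -0.0378, 0.0972]
orientation: [0.678, -0.628, -0.282, -0.259]
ft_force: [-1.0, -1.6, 1.0]
width: 0.663
gripper_force: 45.0
```

Call:
jog_arm --pt "0 0 0 0.015 0 0.015 0" --pt "0 0 0 0 0 0 0"

```text
time_s: 48.05
position: [0.5113, -0.0378, 0.0972]
orientation: [0.678, -0.627, -0.282, -0.259]
ft_force: [-1.2, -2.0, 5.3]
width: 0.662
gripper_force: 45.0
```

Call:
jog_arm --pt "0 0 0 0 0 0 0.85" --pt "0 0 0 0 0 0 1" --pt "0 0 0 0 0 0 1" --pt "0 0 0 0 0 0 1" --pt "0 0 0 0 0 0 1"

```text
time_s: 48.68
position: [0.5113, -0.0378, 0.0958]
orientation: [0.678, -0.628, -0.282, -0.259]
ft_force: [-0.7, -0.2, -0.0]
width: 0.992
gripper_force: 0.0
```

Call:
jog_arm --pt "0 0.5 0 0 0 0 1" --pt "0 0.9 0 0 0 0 1" --pt "0 0.9 0 0 0 0 1" --pt "0 0.9 0 0 0 0 1" --pt "0 0.9 0 0 0 0 1" --pt "0 0.9 0 0 0 0 1" --pt "0 0.9 0 0 0 0 1" --pt "0 0.9 0 0 0 0 1" --pt "0 0.9 0 0 0 0 1" --pt "0 0.9 0 0 0 0 1"

```text
time_s: 49.92
position: [0.5118, -0.0371, 0.0969]
orientation: [0.734, -0.679, -0.012, -0.011]
ft_force: [0.5, -0.4, -0.1]
width: 0.998
gripper_force: 0.0
```

```bash
python3 - <<'E'
from h import *
from rig import telemetry
s=telemetry.get_state();print(s["position"],s["joint_pos"].round(2),s["width"],s["ft_force"])
rows([((.511,-.038,.0975),-85.6,45,10)])
E
```

```text
[ 0.51184565 -0.037128    0.09685909] [ 0.22  0.33 -0.41 -0.04 -0.82 -0.12] 0.9976516726720507 [ 0.54060103 -0.41275498 -0.10169112]
max 0.94 0.01
[[0,0.94,0,0,0,0,1],[0,0.94,0,0,0,0,1],[0,0.94,0,0,0,0,1],[0,0.94,0,0,0,0,1],[0,0.93,0,0.01,0.01,0,1],[0,0.94,0,0,0,0,1],[0,0.93,0,0.01,0.01,0,1],[0,0.94,0,0,0,0,1],[-0.01,0.93,0,0.01,0.01,0,1],[0,0.94,0.01,0.01,0,-0.01,1]]
```

Call:
jog_arm --pt "0 0.94 0 0 0 0 1" --pt "0 0.94 0 0 0 0 1" --pt "0 0.94 0 0 0 0 1" --pt "0 0.94 0 0 0 0 1" --pt "0 0.93 0 0.01 0.01 0 1" --pt "0 0.94 0 0 0 0 1" --pt "0 0.93 0 0.01 0.01 0 1" --pt "0 0.94 0 0 0 0 1" --pt "0 0.93 0 0.01 0.01 0 1" --pt "0 0.94 0 0.01 0 0 1"

```text
time_s: 51.18
position: [0.511, -0.0378, 0.0971]
orientation: [0.679, -0.627, 0.281, 0.259]
ft_force: [0.0, -0.6, 0.2]
width: 1.002
gripper_force: 0.0
```

Call:
jog_arm --pt "0 0 0 0 0 0 1" --pt "0 0 0 0 0 0 0" --pt "0 0 0 0 0 0 0" --pt "0 0 0 0 0 0 0" --pt "0 0 0 0 0 0 0" --pt "0 0 0 0 0 0 0" --pt "0 0 0 0 0 0 0" --newtons 45

```text
time_s: 52.05
position: [0.5107, -0.0389, 0.0968]
orientation: [0.678, -0.628, 0.279, 0.26]
ft_force: [0.4, 0.7, 1.3]
width: 0.667
gripper_force: 45.0
```

```bash
python3 - <<'E'
from h import *
from rig import telemetry
s=telemetry.get_state();print(s["position"],s["joint_pos"].round(2),s["width"],s["ft_force"],s["gripper_force"])
rows([((.511,-.038,.165),-85.6,45,4,0),((.511,-.038,.14),-85.6,-45,20,0),((.511,-.038,.082),-85.6,-45,4,0)])
E
```

```text
[ 0.51074997 -0.03889364  0.09677312] [ 0.54  0.46 -0.75  0.85 -0.99 -1.18] 0.667275889153656 [0.41723555 0.67296975 1.33710954] 44.99294921988621
max 0.9 0.41
[[0,0.01,0,0.4,0,-0.41,0],[0.01,0.01,0.01,0.4,0,-0.41,0],[0,0,0,0.39,0,-0.41,0],[0.01,0.01,0.01,0.4,-0.01,-0.4,0],[0,-0.9,0,-0.03,0,0.03,0],[0,-0.9,0,-0.03,0,0.03,0],[0,-0.9,0,-0.02,0,0.03,0],[0,-0.9,0,-0.02,0,0.04,0],[0,-0.9,0,-0.02,0,0.04,0],[0,-0.9,0,-0.02,0,0.04,0]]
[[0,-0.9,0,-0.01,0,0.04,0],[0,-0.9,0,-0.01,0,0.04,0],[0,-0.9,0,-0.01,0,0.04,0],[0,-0.9,0,0,0,0.04,0],[0,-0.9,0,0,0,0.04,0],[0,-0.9,0,0,0,0.04,0],[0,-0.9,0,0.01,0,0.04,0],[0,-0.9,0,0.01,0,0.04,0],[0,-0.9,0,0.01,0,0.04,0],[0,-0.9,0,0.02,0,0.04,0]]
[[0,-0.9,0,0.02,0,0.04,0],[0,-0.9,0,0.02,0,0.04,0],[0,-0.9,0,0.02,0,0.03,0],[0,-0.9,0,0.03,0,0.03,0],[0,0,0,0.34,0,0.34,0],[0,0,0,0.34,0,0.34,0],[0,0,0,0.34,0,0.35,0],[0,0,0,0.35,0,0.34,0]]
```

Call:
jog_arm --pt "0 0 0 0.4 0 -0.41 0" --pt "0 0 0 0.4 0 -0.41 0" --pt "0 0 0 0.39 0 -0.41 0" --pt "0 0 0 0.4 -0.01 -0.4 0" --pt "0 -0.9 0 -0.03 0 0.03 0" --pt "0 -0.9 0 -0.03 0 0.03 0" --pt "0 -0.9 0 -0.02 0 0.03 0" --pt "0 -0.9 0 -0.02 0 0.04 0" --pt "0 -0.9 0 -0.02 0 0.04 0" --pt "0 -0.9 0 -0.02 0 0.04 0"

```text
time_s: 53.3
position: [0.51, -0.0383, 0.1578]
orientation: [0.725, -0.671, 0.112, 0.106]
ft_force: [-1.1, 0.3, -4.1]
width: 0.662
gripper_force: 45.0
```

Call:
jog_arm --pt "0 -0.9 0 -0.01 0 0.04 0" --pt "0 -0.9 0 -0.01 0 0.04 0" --pt "0 -0.9 0 -0.01 0 0.04 0" --pt "0 -0.9 0 0 0 0.04 0" --pt "0 -0.9 0 0 0 0.04 0" --pt "0 -0.9 0 0 0 0.04 0" --pt "0 -0.9 0 0.01 0 0.04 0" --pt "0 -0.9 0 0.01 0 0.04 0" --pt "0 -0.9 0 0.01 0 0.04 0" --pt "0 -0.9 0 0.02 0 0.04 0"

```text
time_s: 54.55
position: [0.5102, -0.0379, 0.1457]
orientation: [0.714, -0.66, -0.175, -0.159]
ft_force: [0.3, -0.7, -4.5]
width: 0.662
gripper_force: 45.0
```

Call:
jog_arm --pt "0 -0.9 0 0.02 0 0.04 0" --pt "0 -0.9 0 0.02 0 0.04 0" --pt "0 -0.9 0 0.02 0 0.03 0" --pt "0 -0.9 0 0.03 0 0.03 0" --pt "0 0 0 0.34 0 0.34 0" --pt "0 0 0 0.34 0 0.34 0" --pt "0 0 0 0.34 0 0.34 0" --pt "0 0 0 0.3 0 0.3 0" --pt "0 0 0 0 0 0 0"

```text
time_s: 55.68
position: [0.51, -0.0375, 0.0826]
orientation: [0.677, -0.628, -0.284, -0.259]
ft_force: [-0.2, -0.5, -3.3]
width: 0.662
gripper_force: 45.0
```

```bash
python3 - <<'E'
from h import *
from rig import telemetry
s=telemetry.get_state();print(s["position"],s["joint_pos"].round(2),s["width"],s["ft_force"],s["gripper_force"])
rows([((.511,-.038,.075),-85.6,-45,3,0)])
E
```

```text
[ 0.51002581 -0.0375159   0.08263575] [-0.25  0.56 -0.08 -0.76 -1.33  0.67] 0.6623076913335503 [-0.23885904 -0.49563996 -3.25231331] 44.99316464876756
max 0.02 0.07
[[0.02,0.01,-0.01,0.06,-0.01,0.06,0],[0.01,0.01,-0.01,0.07,-0.01,0.05,0],[0.02,0.02,-0.02,0.06,-0.01,0.06,0]]
```

Call:
jog_arm --pt "0.02 0.01 -0.01 0.07 -0.01 0.07 0" --pt "0.02 0.01 -0.01 0.07 -0.01 0.07 0" --pt "0.01 0.01 -0.01 0.05 0 0.05 0" --pt "0 0 0 0 0 0 0"

```text
time_s: 56.18
position: [0.5113, -0.038, 0.0758]
orientation: [0.678, -0.628, -0.28, -0.261]
ft_force: [0.8, 0.4, -4.1]
width: 0.66
gripper_force: 45.0
```

Call:
jog_arm --pt "0 0 0 0.03 0 0.03 0" --pt "0 0 0 0 0 0 0"

```text
time_s: 56.42
position: [0.5113, -0.038, 0.0744]
orientation: [0.678, -0.628, -0.28, -0.261]
ft_force: [-0.5, -0.6, -4.0]
width: 0.661
gripper_force: 45.0
```

Call:
jog_arm --pt "0 0 0 0.02 0 0.02 0" --pt "0 0 0 0 0 0 0"

```text
time_s: 56.68
position: [0.5113, -0.0379, 0.0736]
orientation: [0.678, -0.628, -0.28, -0.261]
ft_force: [-0.8, -0.8, -3.9]
width: 0.66
gripper_force: 45.0
```

Call:
jog_arm --pt "0 0 0 0.03 0 0.03 0" --pt "0 0 0 0 0 0 0"

```text
time_s: 56.92
position: [0.5112, -0.0379, 0.0722]
orientation: [0.678, -0.628, -0.28, -0.261]
ft_force: [0.9, 0.7, -3.8]
width: 0.662
gripper_force: 45.0
```

Call:
jog_arm --pt "0 0 0 0.02 0 0.02 0" --pt "0 0 0 0 0 0 0"

```text
time_s: 57.18
position: [0.5113, -0.0379, 0.0714]
orientation: [0.678, -0.628, -0.28, -0.261]
ft_force: [-0.5, 1.1, -3.5]
width: 0.664
gripper_force: 45.0
```

Call:
jog_arm --pt "0 0 0 0.02 0 0.02 0" --pt "0 0 0 0 0 0 0"

```text
time_s: 57.42
position: [0.5114, -0.038, 0.0707]
orientation: [0.678, -0.628, -0.28, -0.261]
ft_force: [0.4, -0.2, -4.1]
width: 0.663
gripper_force: 45.0
```

Call:
jog_arm --pt "0 0 0 0.02 0 0.02 0" --pt "0 0 0 0 0 0 0"

```text
time_s: 57.68
position: [0.5114, -0.038, 0.0705]
orientation: [0.678, -0.628, -0.28, -0.261]
ft_force: [0.2, -1.1, 2.1]
width: 0.662
gripper_force: 45.0
```

Call:
jog_arm --pt "0 0 0 0 0 0 0.85" --pt "0 0 0 0 0 0 1" --pt "0 0 0 0 0 0 1" --pt "0 0 0 0 0 0 1" --pt "0 0 0 0 0 0 1"

```text
time_s: 58.3
position: [0.5113, -0.0379, 0.0698]
orientation: [0.678, -0.628, -0.28, -0.261]
ft_force: [0.1, 0.1, -0.5]
width: 0.992
gripper_force: 0.0
```

Call:
jog_arm --pt "0 0 0 -0.4 0 -0.4 1" --pt "0 0 0 -0.7 0 -0.7 1" --pt "0 0 0 -0.7 0 -0.7 1" --pt "0 0 0 -0.7 0 -0.7 1" --pt "0 0.9 0 0 0 0 1" --pt "0 0.9 0 0 0 0 1" --pt "0 0.9 0 0 0 0 1" --pt "0 0.9 0 0 0 0 1" --pt "0 0.9 0 0 0 0 1" --pt "0 0.9 0 0 0 0 1"

```text
time_s: 59.55
position: [0.5113, -0.0379, 0.1775]
orientation: [0.725, -0.672, -0.112, -0.107]
ft_force: [0.5, -0.1, 0.1]
width: 0.999
gripper_force: 0.0
```

```bash
cat >> h.py <<'E'
def greens(t,near=(300,245),rad=70):
    H=hsv(t);return [ray(t,*c,.083).round(4) for c,a,m in blob((H[...,0]>45)&(H[...,0]<75)&(H[...,1]>120),near,rad)]
E
python3 - <<'E'
from h import *
from rig import telemetry
s=telemetry.get_state();print(s["position"],s["joint_pos"].round(2),s["width"],s["ft_force"])
t=shot("top");print(greens(t));cv2.imwrite("pics/t6.png",cv2.resize(t["frame"][205:285,230:390],None,fx=4,fy=4,interpolation=cv2.INTER_CUBIC))
E
```

```text
[ 0.5112936  -0.03793246  0.17754113] [ 0.04  0.28 -0.17 -0.34 -1.15  0.19] 0.999489990252448 [ 0.54943781 -0.05881462  0.09014468]
[]
```

View pics/t6.png

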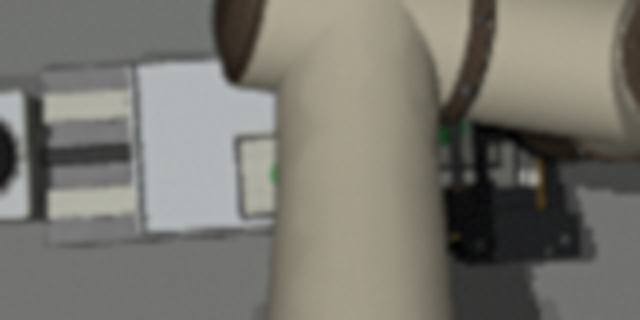

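The arm hides both spots in the top view. I move above A, check with the wrist camera, and regrip it to recentre.

```bash
python3 - <<'E'
from h import *
rows([((.4776,.0721,.2),-85.6,0,8,1)])
E
```

```text
max 0.45 0.47
[[-0.01,0.44,0,-0.47,0.1,0.05,1],[-0.01,0.44,0,-0.47,0.1,0.04,1],[-0.01,0.45,0,-0.47,0.1,0.02,1],[-0.01,0.44,0,-0.47,0.11,0,1],[-0.01,0.45,0,-0.47,0.1,-0.02,1],[0,0.44,0.01,-0.47,0.11,-0.04,1],[-0.01,0.45,0,-0.47,0.1,-0.06,1],[0,0.44,0.01,-0.47,0.11,-0.07,1]]
```

Call:
jog_arm --pt "-0.01 0.44 0 -0.47 0.1 0.05 1" --pt "-0.01 0.44 0 -0.47 0.1 0.04 1" --pt "-0.01 0.45 0 -0.47 0.1 0.02 1" --pt "-0.01 0.44 0 -0.47 0.11 0 1" --pt "-0.01 0.45 0 -0.47 0.1 -0.02 1" --pt "0 0.44 0 -0.47 0.11 -0.04 1" --pt "-0.01 0.45 0 -0.47 0.1 -0.06 1" --pt "0 0.44 0 -0.47 0.11 -0.07 1" --pt "0 0 0 0 0 0 1" --pt "0 0 0 0 0 0 1"

```text
time_s: 60.85
position: [0.4778, 0.0706, 0.1988]
orientation: [0.733, -0.68, -0.003, -0.001]
ft_force: [0.3, -0.4, 0.1]
width: 1.0
gripper_force: 0.0
```

```bash
python3 - <<'E'
from h import *
from rig import telemetry
s=telemetry.get_state();print(s["position"],s["width"],s["ft_force"])
w=shot("wrist","w7");print(greens(w,(320,240),400))
rows([((.4776,.0721,.12),-85.6,0,4),((.4776,.0721,.067),-85.6,0,4)])
E
```

```text
[0.47778613 0.07060534 0.19879129] 1.0003094512431434 [ 0.28329319 -0.38414808  0.06083656]
[array([ 0.5115, -0.0379,  0.083 ]), array([0.4775, 0.0732, 0.083 ]), array([0.4313, 0.2579, 0.083 ])]
max 0.02 0.66
[[0.01,0.01,0,-0.01,0,0.66,1],[0.01,0.02,-0.01,-0.01,0,0.65,1],[0,0.01,0,-0.01,0,0.66,1],[0.01,0.02,-0.01,-0.02,0,0.65,1],[0,0,0,0,0,0.44,1],[0,0,0,0,0,0.44,1],[0,0,0,0,0,0.44,1],[0,0,0,0,0,0.45,1]]
```

View pics/w7.png

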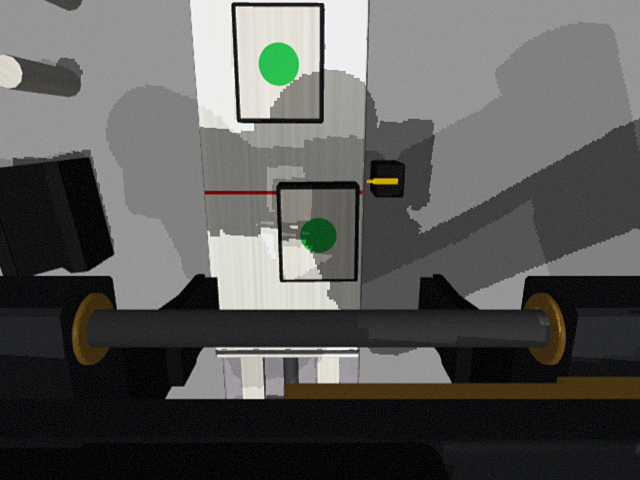

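Both plates lie face up, B at (279,63) and A at (318,235) in the wrist image, with A about 4 mm from the edge. I recentre A.

Call:
jog_arm --pt "0.01 0.01 0 -0.02 0 0.66 1" --pt "0.01 0.02 0 -0.01 0 0.65 1" --pt "0 0.01 0 -0.02 0 0.66 1" --pt "0.01 0.02 0 -0.02 0 0.65 1" --pt "0 0 0 0 0 0.44 1" --pt "0 0 0 0 0 0.44 1" --pt "0 0 0 0 0 0.44 1" --pt "0 0 0 0 0 0.44 1" --pt "0 0 0 0 0 0 1"

```text
time_s: 62.02
position: [0.4768, 0.0727, 0.0659]
orientation: [0.734, -0.68, -0.0, 0.002]
ft_force: [-0.3, -0.5, 0.6]
width: 1.0
gripper_force: 0.0
```

Call:
jog_arm --pt "0 0 0 0 0 0 0" --pt "0 0 0 0 0 0 0" --pt "0 0 0 0 0 0 0" --pt "0 0 0 0 0 0 0" --pt "0 0 0 0 0 0 0" --pt "0 0 0 0 0 0 0" --newtons 40

```text
time_s: 62.78
position: [0.4776, 0.0732, 0.0672]
orientation: [0.734, -0.68, 0.0, 0.0]
ft_force: [-1.1, 0.0, 3.4]
width: 0.664
gripper_force: 40.0
```

```bash
python3 - <<'E'
from h import *
from rig import telemetry
s=telemetry.get_state();p=s["position"];print(p,s["width"],s["ft_force"],s["gripper_force"])
rows([((p[0],p[1],p[2]+.008),-85.6,0,2,0),((.5005,.1005,p[2]+.008),-85.6,0,4,0),((.5005,.1005,p[2]),-85.6,0,3,0)])
E
```

```text
[0.47764317 0.07316743 0.06724653] 0.6638562482718272 [-1.10146454  0.03482456  3.43870381] 39.98130261898041
max 0.01 0.22
[[0,0,0,0,0,-0.13,0],[0,-0.01,0,0,0,-0.14,0],[0,0,0,-0.21,-0.21,0,0],[0,0,0,-0.21,-0.21,0,0],[0,0,0,-0.21,-0.2,0,0],[0,0,0,-0.22,-0.21,0,0],[0,0,0,0,0,0.09,0],[0,0,0,0,0,0.09,0],[0,0,0,0,0,0.09,0]]
```

Call:
jog_arm --pt "0 0 0 0 0 -0.13 0" --pt "0 0 0 0 0 -0.14 0" --pt "0 0 0 -0.21 -0.21 0 0" --pt "0 0 0 -0.21 -0.21 0 0" --pt "0 0 0 -0.21 -0.2 0 0" --pt "0 0 0 -0.22 -0.21 0 0" --pt "0 0 0 0 0 0.09 0" --pt "0 0 0 0 0 0.09 0" --pt "0 0 0 0 0 0.08 0" --pt "0 0 0 0 0 0 0"

```text
time_s: 64.03
position: [0.5002, 0.1002, 0.0673]
orientation: [0.734, -0.68, 0.0, 0.0]
ft_force: [-0.7, 0.4, -1.1]
width: 0.663
gripper_force: 40.0
```

Call:
jog_arm --pt "0 0 0 0 0 0.02 0" --pt "0 0 0 0 0 0 0" --pt "0 0 0 0 0 0 0.85" --pt "0 0 0 0 0 0 1" --pt "0 0 0 0 0 0 1" --pt "0 0 0 0 0 0 1" --pt "0 0 0 0 0 -0.5 1" --pt "0 0 0 0 0 -1 1" --pt "0 0 0 0 0 -1 1" --pt "0 0 0 0 0 -1 1"

```text
time_s: 65.28
position: [0.5005, 0.1005, 0.1738]
orientation: [0.734, -0.679, 0.001, -0.0]
ft_force: [1.1, -0.2, -1.1]
width: 0.999
gripper_force: 0.0
```

Call:
jog_arm --pt "0 0 0 0 0 -1 1" --pt "0 0 0 0 0 -1 1" --pt "0 0 0 -0.3 0 -0.5 1" --pt "0 0 0 -0.7 0 0 1" --pt "0 0 0 -0.7 0 0 1" --pt "0 0 0 -0.6 0 0 1" --pt "0 0 0 0 0 0 1" --pt "0 0 0 0 0 0 1"

```text
time_s: 66.28
position: [0.4949, 0.1695, 0.2462]
orientation: [0.734, -0.679, 0.0, 0.001]
ft_force: [0.3, 0.5, -0.9]
width: 1.0
gripper_force: 0.0
```

```bash
python3 - <<'E'
from h import *
from rig import telemetry
s=telemetry.get_state();print(s["position"],s["joint_pos"].round(2),s["width"],s["ft_force"])
w=shot("wrist");print(greens(w,(320,240),400))
f=w["frame"];cv2.imwrite("pics/w8.png",f)
E
```

```text
[0.49488175 0.16946074 0.24619929] [ 0.64  0.19 -0.2   0.   -1.18 -0.56] 0.9995722948820842 [ 0.26549541  0.45819316 -0.8630623 ]
[array([0.5   , 0.1002, 0.083 ]), array([0.6312, 0.3309, 0.083 ])]
```

View pics/w8.png

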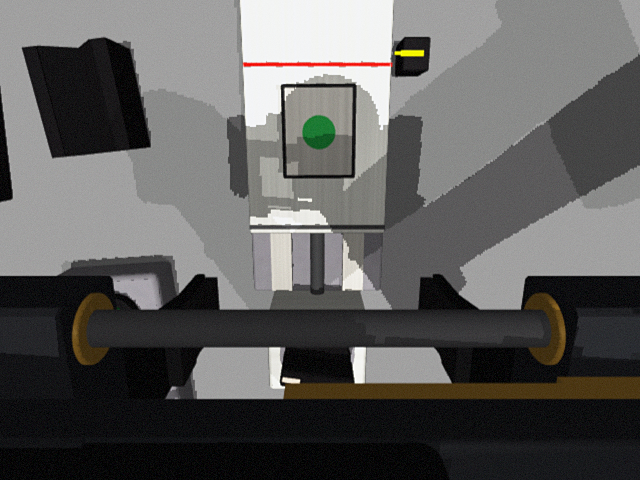

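A is recentred at (0.500,0.100). The red line is at row 64, the pointer at (410,53) and the gear box at the bottom. I hover over the knob and look.

Call:
jog_arm --pt "0 0 0 -0.65 -0.05 -0.13 1" --pt "0 0 0 -0.65 -0.05 -0.13 1" --pt "0 0 0 -0.65 -0.05 -0.13 1" --pt "0 0 0 -0.65 -0.05 -0.13 1" --pt "0 0 0 -0.65 -0.05 -0.13 1" --pt "0 0 0 -0.65 -0.05 -0.13 1" --pt "0 0 0 0 0 0 1" --pt "0 0 0 0 0 0 1"

```text
time_s: 67.32
position: [0.4949, 0.2867, 0.2696]
orientation: [0.734, -0.68, 0.0, 0.001]
ft_force: [0.3, -0.5, 0.3]
width: 1.0
gripper_force: 0.0
```

```bash
python3 - <<'E'
from h import *
from rig import telemetry
import pickle
s=telemetry.get_state();print(s["position"],s["joint_pos"].round(2),s["width"],s["ft_force"])
w=shot("wrist");pickle.dump(w,open("w9.pkl","wb"))
g=lambda f:(255*(f/255.)**.5).astype(np.uint8)
d=pickle.load(open("d0.pkl","rb"))
a=g(w["frame"][130:280,220:420]);a=cv2.resize(a,(600,450),interpolation=cv2.INTER_CUBIC)
b=g(d["top"]["frame"][228:258,208:238]);b=cv2.resize(b,(200,200),interpolation=cv2.INTER_CUBIC)
c=g(d["scene"]["frame"][235:290,385:440]);c=cv2.resize(c,(200,200),interpolation=cv2.INTER_CUBIC)
o=np.zeros((450,800,3),np.uint8);o[:,:600]=a;o[:200,600:]=b;o[220:420,600:]=c;cv2.imwrite("pics/k.png",o)
E
```

```text
[0.49493064 0.28671819 0.26963413] [ 0.81  0.27 -0.05  0.   -1.26 -0.73] 0.99967999498239 [ 0.32634268 -0.48724113  0.26070921]
```

View pics/k.png

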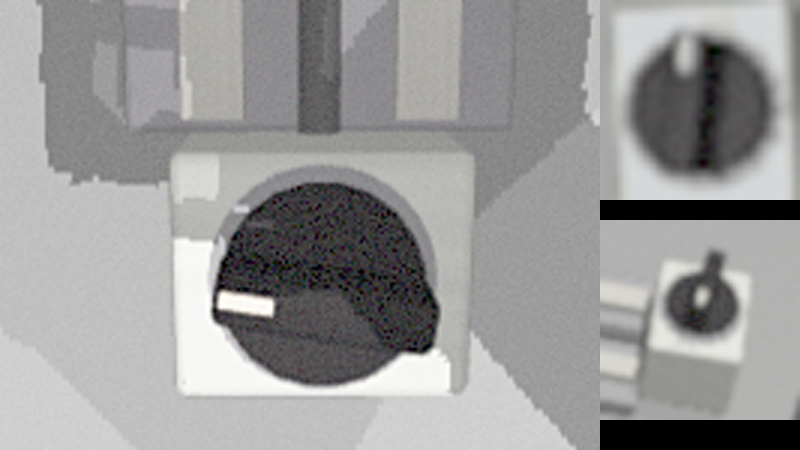

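The knob bar runs in the crop from about (214,302), where its white-marked +x end is, to (434,328). I compute its height, centre and angle.

```bash
python3 - <<'E'
from h import *
import pickle
w=pickle.load(open("w9.pkl","rb"));d=pickle.load(open("d0.pkl","rb"))
f=lambda u,v:(u/3+220,v/3+130)
for z in (.10,.11,.12,.13,.14,.15):
    a=ray(w,*f(214,302),z);b=ray(w,*f(434,328),z);e=a-b
    print(z,((a+b)/2).round(4),"len",np.linalg.norm(e).round(4),"ang",np.degrees(np.arctan2(e[1],e[0])).round(1),"hubR",round(np.linalg.norm(ray(w,*f(220,275),z)-ray(w,*f(430,275),z))/2,4), "hubc",ray(w,*f(325,275),z).round(4),
     "topview bar", ray(d["top"],208+ (707-600)*.15,228+100*.15,z).round(4),"scene hub",ray(d["scene"],385+(702-600)*.275,235+(302-220)*.275,z).round(4),"scene bartop",ray(d["scene"],385+(708-600)*.275,235+(275-220)*.275,z).round(4))
x=proj(w,(0.5,.1,.08));print(w["t"])
g=[ray(w,*f(u,v),.08).round(4).tolist() for u,v in [(172,155),(472,155),(465,392),(178,392)]];print("box top",g)
E
```

```text
0.1 [0.4852 0.3016 0.1   ] len 0.063 ang -2.5 hubR 0.0296 hubc [0.486 0.29  0.1  ] topview bar [0.4878 0.287  0.1   ] scene hub [0.4947 0.2952 0.1   ] scene bartop [0.4669 0.2948 0.1   ]
0.11 [0.4857 0.2991 0.11  ] len 0.0611 ang -2.5 hubR 0.0287 hubc [0.4864 0.2878 0.11  ] topview bar [0.4873 0.2849 0.11  ] scene hub [0.5021 0.2953 0.11  ] scene bartop [0.4745 0.2948 0.11  ]
0.12 [0.4861 0.2966 0.12  ] len 0.0592 ang -2.5 hubR 0.0278 hubc [0.4869 0.2856 0.12  ] topview bar [0.4868 0.2828 0.12  ] scene hub [0.5094 0.2953 0.12  ] scene bartop [0.4821 0.2949 0.12  ]
0.13 [0.4866 0.294  0.13  ] len 0.0573 ang -2.5 hubR 0.0269 hubc [0.4873 0.2835 0.13  ] topview bar [0.4863 0.2808 0.13  ] scene hub [0.5168 0.2954 0.13  ] scene bartop [0.4897 0.2949 0.13  ]
0.14 [0.487  0.2915 0.14  ] len 0.0554 ang -2.5 hubR 0.026 hubc [0.4877 0.2813 0.14  ] topview bar [0.4858 0.2787 0.14  ] scene hub [0.5242 0.2954 0.14  ] scene bartop [0.4972 0.295  0.14  ]
0.15 [0.4875 0.289  0.15  ] len 0.0535 ang -2.5 hubR 0.0251 hubc [0.4882 0.2791 0.15  ] topview bar [0.4853 0.2766 0.15  ] scene hub [0.5315 0.2955 0.15  ] scene bartop [0.5048 0.295  0.15  ]
[ 0.51541838 -0.28244026  0.37296107]
box top [[0.5326, 0.2621, 0.08], [0.4455, 0.2553, 0.08], [0.4393, 0.3275, 0.08], [0.527, 0.3343, 0.08]]
```

```bash
python3 - <<'E'
from h import *
rows([((.4865,.2945,.16),-2.5,0,18,.55),((.4865,.2945,.105),-2.5,0,4,.55)])
E
```

```text
max 0.93 0.46
[[0,0,-0.92,-0.02,0.01,0.2,0.55],[0,0,-0.92,-0.02,0.01,0.2,0.55],[0,0,-0.92,-0.02,0.01,0.2,0.55],[0,0,-0.92,-0.02,0.01,0.2,0.55],[0,0,-0.92,-0.02,0.01,0.2,0.55],[0,0,-0.93,-0.02,0.01,0.2,0.55],[0,0,-0.92,-0.02,0.01,0.2,0.55],[0,0,-0.93,-0.02,0,0.21,0.55],[0,0,-0.92,-0.02,0,0.2,0.55],[0,0,-0.93,-0.02,0,0.21,0.55]]
[[0,0,-0.92,-0.02,0,0.2,0.55],[0,0,-0.93,-0.02,0,0.21,0.55],[0,0,-0.92,-0.02,-0.01,0.2,0.55],[0,0,-0.93,-0.02,-0.01,0.21,0.55],[0,0,-0.92,-0.02,-0.01,0.2,0.55],[0.01,0,-0.93,-0.02,-0.01,0.21,0.55],[0,0,-0.92,-0.02,-0.01,0.2,0.55],[0.01,0,-0.93,-0.03,-0.01,0.21,0.55],[0,0,0,0,0,0.46,0.55],[0,0,0,0,0,0.46,0.55]]
[[0,0,0,0,0,0.45,0.55],[0,0,0,0,0,0.46,0.55]]
```

Call:
jog_arm --pt "0 0 -0.92 -0.02 0.01 0.2 0.55" --pt "0 0 -0.92 -0.02 0.01 0.2 0.55" --pt "0 0 -0.92 -0.02 0.01 0.2 0.55" --pt "0 0 -0.92 -0.02 0.01 0.2 0.55" --pt "0 0 -0.92 -0.02 0.01 0.2 0.55" --pt "0 0 -0.93 -0.02 0.01 0.2 0.55" --pt "0 0 -0.92 -0.02 0.01 0.2 0.55" --pt "0 0 -0.93 -0.02 0 0.21 0.55" --pt "0 0 -0.92 -0.02 0 0.2 0.55" --pt "0 0 -0.93 -0.02 0 0.21 0.55"

```text
time_s: 68.62
position: [0.4907, 0.2906, 0.2091]
orientation: [0.942, -0.337, 0.0, 0.001]
ft_force: [-0.4, 0.2, -0.8]
width: 0.549
gripper_force: 0.0
```

Call:
jog_arm --pt "0 0 -0.92 -0.02 0 0.2 0.55" --pt "0 0 -0.93 -0.02 0 0.21 0.55" --pt "0 0 -0.92 -0.02 -0.01 0.2 0.55" --pt "0 0 -0.93 -0.02 -0.01 0.21 0.55" --pt "0 0 -0.92 -0.02 -0.01 0.2 0.55" --pt "0 0 -0.93 -0.02 -0.01 0.21 0.55" --pt "0 0 -0.92 -0.02 -0.01 0.2 0.55" --pt "0 0 -0.93 -0.03 -0.01 0.21 0.55" --pt "0 0 0 0 0 0 0.55"

```text
time_s: 69.75
position: [0.4864, 0.294, 0.1597]
orientation: [1.0, -0.022, -0.0, 0.001]
ft_force: [0.8, 0.6, -0.2]
width: 0.552
gripper_force: 0.0
```

```bash
python3 - <<'E'
from h import *
from rig import telemetry
s=telemetry.get_state();print(s["position"],s["joint_pos"].round(2),s["width"],s["ft_force"])
w=shot("wrist");p=proj(w,(.4865,.2945,.128));print(p)
# bar edges in view: dump a grey column profile through the bar (columns = tool y)
g=w["frame"].mean(2)
r=int(p[1]);print(r,[int(v) for v in g[min(r,275),int(p[0])-90:int(p[0])+90:4]])
r=int(p[1])-40;print(r,[int(v) for v in g[min(r,275),int(p[0])-90:int(p[0])+90:4]])
# white mark
H=hsv(w);
for c,a,m in blob((H[...,2]>170)&(H[...,1]<60),p,60):print("bright",c,a,ray(w,*c,.128).round(4))
rows([((.4865,.2945,.105),-2.5,0,4,.55)])
E
```

```text
[0.48637905 0.29399998 0.15966034] [ 0.83  0.34 -0.22  0.   -1.01  0.7 ] 0.5521594432115835 [ 0.75985867  0.63523464 -0.20892096]
[318.31846029 272.62115334]
272 [145, 139, 143, 140, 144, 145, 143, 141, 143, 106, 130, 66, 12, 12, 14, 10, 7, 5, 20, 10, 14, 14, 13, 13, 13, 6, 19, 13, 25, 18, 23, 12, 21, 23, 57, 178, 172, 153, 103, 109, 112, 114, 112, 105, 148]
232 [139, 140, 141, 144, 138, 68, 71, 81, 122, 134, 73, 67, 6, 14, 12, 10, 9, 15, 21, 15, 16, 9, 94, 128, 39, 14, 7, 15, 19, 18, 20, 20, 17, 8, 41, 74, 141, 101, 104, 101, 100, 105, 99, 99, 106]
bright [367.3 282.7] 379 [0.4799 0.2696 0.128 ]
max 0.01 0.46
[[0,0,0,0,0,0.46,0.55],[0.01,0,-0.01,0,0,0.46,0.55],[0,0,0,0,0,0.46,0.55],[0.01,0,-0.01,0,-0.01,0.46,0.55]]
```

The white mark and hub are centred on the tool axis (column 318), so I descend and grip the bar.

Call:
jog_arm --pt "0 0 0 0 0 0.46 0.55" --pt "0 0 0 0 0 0.46 0.55" --pt "0 0 0 0 0 0.46 0.55" --pt "0 0 0 0 0 0.43 0.55" --pt "0 0 0 0 0 0 0.55"

```text
time_s: 70.42
position: [0.4859, 0.2942, 0.1041]
orientation: [1.0, -0.022, -0.001, 0.002]
ft_force: [0.0, 0.1, 0.4]
width: 0.551
gripper_force: 0.0
```

Call:
jog_arm --pt "0 0 0 0 0 0 0" --pt "0 0 0 0 0 0 0" --pt "0 0 0 0 0 0 0" --pt "0 0 0 0 0 0 0" --pt "0 0 0 0 0 0 0" --newtons 30

```text
time_s: 71.05
position: [0.4867, 0.2941, 0.1061]
orientation: [1.0, -0.021, 0.0, 0.001]
ft_force: [1.4, -2.3, 1.8]
width: 0.185
gripper_force: 29.9
```

Gripped at 16 mm, as the bar should be. I turn clockwise.

Call:
jog_arm --pt "0 0 0.5 0 0 0 0" --pt "0 0 0.9 0 0 0 0" --pt "0 0 0.9 0 0 0 0" --pt "0 0 0.9 0 0 0 0" --pt "0 0 0.9 0 0 0 0" --pt "0 0 0.9 0 0 0 0" --pt "0 0 0.9 0 0 0 0" --pt "0 0 0.9 0 0 0 0" --pt "0 0 0.9 0 0 0 0" --pt "0 0 0.9 0 0 0 0"

```text
time_s: 72.3
position: [0.4867, 0.2941, 0.1061]
orientation: [0.922, -0.387, 0.0, 0.001]
ft_force: [1.2, -3.5, 2.4]
width: 0.182
gripper_force: 30.0
```

```bash
cat >> h.py <<'E'
def idx(t):
    "index y in table frame by the top view: red line fit vs yellow tip, along table y (yaw 4.3 deg)"
    g=t["frame"].astype(int);q=proj(t,(.505,.045,.061));ty=np.array([-.075,.9972])
    red=(g[...,2]-g[...,1]>25)&(g[...,2]-g[...,0]>25)
    R=[ray(t,*p[::-1],.061)[:2] for p in np.argwhere(red) if np.hypot(*(p[::-1]-q))<35]
    wt=[g[p[0],p[1],2]-g[p[0],p[1],1] for p in np.argwhere(red) if np.hypot(*(p[::-1]-q))<35]
    yel=(g[...,1]-g[...,0]>40)&(g[...,2]-g[...,0]>40)
    Y=[ray(t,*p[::-1],.061)[:2] for p in np.argwhere(yel) if np.hypot(*(p[::-1]-proj(t,(.43,.035,.06))))<12]
    return np.average([r@ty for r in R],weights=wt),len(R),np.mean([r@ty for r in Y]) if Y else None,len(Y)
E
python3 - <<'E'
from h import *
import pickle
from rig import telemetry
s=telemetry.get_state();print(s["position"],s["joint_pos"].round(2),s["width"],s["ft_force"],s["wrist_torque"].round(2))
print(idx(pickle.load(open("d0.pkl","rb"))["top"]),idx(shot("top")))
t=shot("top");print(greens(t))
E
```

```text
[0.48671032 0.29412651 0.10609139] [ 0.83  0.4  -0.29  0.   -0.88 -0.05] 0.18222245923686087 [ 1.24667715 -3.50403416  2.42355423] [-0.89 -0.22  0.2 ]
(np.float64(0.00921917096438795), 67, np.float64(0.00016408324498203702), 20) (np.float64(0.00631012955335975), 70, np.float64(0.00011090071165056264), 21)
[array([ 0.5111, -0.0416,  0.083 ]), array([0.4997, 0.0965, 0.083 ])]
```

Call:
jog_arm --pt "0 0 0.9 0 0 0 0" --pt "0 0 0.9 0 0 0 0" --pt "0 0 0.9 0 0 0 0" --pt "0 0 0.9 0 0 0 0" --pt "0 0 0.9 0 0 0 0" --pt "0 0 0.9 0 0 0 0" --pt "0 0 0.9 0 0 0 0" --pt "0 0 0.9 0 0 0 0" --pt "0 0 0.9 0 0 0 0" --pt "0 0 0.9 0 0 0 0"

```text
time_s: 73.65
position: [0.4867, 0.2941, 0.1061]
orientation: [-0.704, 0.71, -0.001, -0.001]
ft_force: [1.1, -4.0, 2.1]
width: 0.182
gripper_force: 30.0
```

Call:
jog_arm --pt "0 0 0.9 0 0 0 0" --pt "0 0 0.9 0 0 0 0" --pt "0 0 0.9 0 0 0 0" --pt "0 0 0.9 0 0 0 0" --pt "0 0 0.9 0 0 0 0" --pt "0 0 0.9 0 0 0 0" --pt "0 0 0.9 0 0 0 0" --pt "0 0 0.9 0 0 0 0" --pt "0 0 0.9 0 0 0 0" --pt "0 0 0.9 0 0 0 0"

```text
time_s: 74.9
position: [0.4867, 0.2941, 0.1061]
orientation: [-0.379, 0.925, -0.001, -0.0]
ft_force: [0.8, -3.9, 3.4]
width: 0.181
gripper_force: 30.0
```

Call:
jog_arm --pt "0 0 0.9 0 0 0 0" --pt "0 0 0.9 0 0 0 0" --pt "0 0 0.9 0 0 0 0" --pt "0 0 0.9 0 0 0 0" --pt "0 0 0.9 0 0 0 0" --pt "0 0 0.9 0 0 0 0" --pt "0 0 0.9 0 0 0 0" --pt "0 0 0.9 0 0 0 0" --pt "0 0 0.9 0 0 0 0" --pt "0 0 0.9 0 0 0 0"

```text
time_s: 76.15
position: [0.4866, 0.2941, 0.1061]
orientation: [0.004, 1.0, -0.001, -0.0]
ft_force: [0.2, -4.4, 3.0]
width: 0.182
gripper_force: 30.0
```

Call:
jog_arm --pt "0 0 0.9 0 0 0 0" --pt "0 0 0.9 0 0 0 0" --pt "0 0 0 0 0 0 0" --pt "0 0 0 0 0 0 0"

```text
time_s: 76.65
position: [0.4866, 0.2942, 0.1061]
orientation: [0.082, 0.997, -0.001, -0.0]
ft_force: [0.7, -4.6, 4.3]
width: 0.182
gripper_force: 29.9
```

```bash
python3 - <<'E'
from h import *
from rig import telemetry
s=telemetry.get_state();print(s["position"],s["joint_pos"].round(3),s["width"],s["ft_force"],s["wrist_torque"].round(2))
t=shot("top");print(idx(t),idx(shot("top")),greens(t))
E
```

```text
[0.48661102 0.29415636 0.1060639 ] [ 8.290e-01  4.010e-01 -2.890e-01  2.000e-03 -8.830e-01 -2.565e+00] 0.1816322476686809 [ 0.65871998 -4.61880399  4.28240099] [-1.59 -0.36  0.02]
(np.float64(-0.006230863494305709), 73, np.float64(0.00011090071165056264), 21) (np.float64(-0.006208732201577657), 72, np.float64(0.00011090071165056264), 21) [array([ 0.5124, -0.0538,  0.083 ]), array([0.5013, 0.0842, 0.083 ])]
```

Call:
jog_arm --pt "0 0 -0.85 0 0 0 0" --pt "0 0 -0.85 0 0 0 0" --pt "0 0 -0.85 0 0 0 0" --pt "0 0 -0.85 0 0 0 0" --pt "0 0 -0.85 0 0 0 0" --pt "0 0 -0.85 0 0 0 0" --pt "0 0 -0.85 0 0 0 0" --pt "0 0 -0.85 0 0 0 0" --pt "0 0 -0.85 0 0 0 0" --pt "0 0 -0.85 0 0 0 0"

```text
time_s: 78.0
position: [0.4867, 0.2942, 0.1061]
orientation: [-0.286, 0.958, -0.001, -0.0]
ft_force: [1.3, -4.9, 5.2]
width: 0.181
gripper_force: 29.9
```

Call:
jog_arm --pt "0 0 -0.85 0 0 0 0" --pt "0 0 -0.85 0 0 0 0" --pt "0 0 -0.85 0 0 0 0" --pt "0 0 -0.85 0 0 0 0" --pt "0 0 -0.85 0 0 0 0" --pt "0 0 -0.85 0 0 0 0" --pt "0 0 -0.85 0 0 0 0" --pt "0 0 -0.85 0 0 0 0" --pt "0 0 -0.85 0 0 0 0" --pt "0 0 -0.85 0 0 0 0"

```text
time_s: 79.25
position: [0.4867, 0.2942, 0.1061]
orientation: [-0.614, 0.79, -0.001, -0.001]
ft_force: [0.4, -5.2, 5.6]
width: 0.181
gripper_force: 29.9
```

Call:
jog_arm --pt "0 0 -0.85 0 0 0 0" --pt "0 0 -0.85 0 0 0 0" --pt "0 0 -0.85 0 0 0 0" --pt "0 0 -0.85 0 0 0 0" --pt "0 0 0 0 0 0 0" --pt "0 0 0 0 0 0 0"

```text
time_s: 80.0
position: [0.4867, 0.2942, 0.1061]
orientation: [0.723, -0.691, 0.001, 0.001]
ft_force: [0.1, -5.0, 5.0]
width: 0.182
gripper_force: 29.9
```

```bash
python3 - <<'E'
from h import *
from rig import telemetry
s=telemetry.get_state();print(s["position"],s["joint_pos"].round(3),s["width"],s["ft_force"],s["wrist_torque"].round(2))
t=shot("top");print(idx(t),idx(shot("top")),greens(t))
E
```

```text
[0.48670027 0.29416213 0.10606107] [ 0.829  0.401 -0.288  0.002 -0.883 -0.785] 0.18160268722763914 [ 0.06390364 -5.00631376  5.01626378] [-1.51 -0.36 -0.02]
(np.float64(-0.00038373358909978434), 71, np.float64(-5.052367539751662e-05), 22) (np.float64(-0.00038315420150072406), 71, np.float64(0.00011090071165056264), 21) [array([ 0.512 , -0.0482,  0.083 ]), array([0.5001, 0.0898, 0.083 ])]
```

The top view puts the line 0.4 mm short of the pointer. I let go and check from near with the wrist camera.

Call:
jog_arm --pt "0 0 0 0 0 0 0.35" --pt "0 0 0 0 0 0 0.55" --pt "0 0 0 0 0 0 0.55" --pt "0 0 0 0 0 -0.5 0.55" --pt "0 0 0 0 0 -1 0.55" --pt "0 0 0 0 0 -1 0.55" --pt "0 0 0 0 0 -1 0.55" --pt "0 0 0 0.8 0 -1 0.55" --pt "0 0 0 0.9 0 0 0.55" --pt "0 0 0 0.9 0 0 0.55"

```text
time_s: 81.35
position: [0.4902, 0.2166, 0.2425]
orientation: [0.723, -0.691, 0.0, -0.001]
ft_force: [-0.2, 0.8, -0.3]
width: 0.547
gripper_force: 0.0
```

Call:
jog_arm --pt "0 0 0 0.9 0 0 0.55" --pt "0 0 0 0.9 0 0 0.55" --pt "0 0 0 0.6 0 0 0.55" --pt "0 0 0 0 0 0 0.55" --pt "0 0 0 0 0 0 0.55" --pt "0 0 0 0 0 0 0.55"

```text
time_s: 82.1
position: [0.4933, 0.1458, 0.2409]
orientation: [0.723, -0.691, 0.0, 0.0]
ft_force: [0.3, 0.6, 0.5]
width: 0.55
gripper_force: 0.0
```

```bash
python3 - <<'E'
from h import *
import pickle
from rig import telemetry
s=telemetry.get_state();print(s["position"],s["ft_force"])
w=shot("wrist");pickle.dump(w,open("wa.pkl","wb"));g=w["frame"].astype(int)
red=(g[...,2]-g[...,1]>60)&(g[...,2]-g[...,0]>60);yel=(g[...,1]-g[...,0]>60)&(g[...,2]-g[...,0]>60)
q=proj(w,(.505,.035,.061));qi=proj(w,(.43,.033,.061));print(q,qi)
P=np.array([p[::-1] for p in np.argwhere(red) if abs(p[0]-q[1])<40 and p[0]<270]);Y=np.array([p[::-1] for p in np.argwhere(yel) if np.hypot(*(p[::-1]-qi))<45])
print(len(P),len(Y),P.min(0),P.max(0),Y.min(0),Y.max(0))
W=np.array([ray(w,*p,.061)[:2] for p in P]);vx,vy,x0,y0=cv2.fitLine(W.astype(np.float32),2,0,.01,.001).ravel();n=np.array([-vy,vx]);n*=np.sign(n[1])
print("line dir deg",np.degrees(np.arctan2(vy,vx)))
for z in (.055,.061,.067,.073):
    V=np.array([ray(w,*p,z)[:2] for p in Y]);d=(V-[x0,y0])@n;tip=V[:,0]>V[:,0].max()-.006
    print(z,"pointer minus line mm",1e3*d.mean(),"tip",1e3*d[tip].mean(),V.min(0),V.max(0))
print(idx(shot("top")),greens(shot("top")))
sc=shot("scene");gs=sc["frame"].astype(int)
E
```

```text
[0.49331106 0.14576018 0.24087445] [0.26396429 0.63897951 0.46554206]
[310.0358385   77.58593914] [404.04643379  79.58939031]
615 184 [234  78] [384  86] [386  77] [415  84]
line dir deg 4.536441
0.055 pointer minus line mm 0.5832542841267906 tip 0.6102486094759267 [0.41983342 0.0298934 ] [0.44344467 0.03599907]
0.061 pointer minus line mm 1.2529528474465377 tip 1.2794819531071369 [0.42115432 0.03070491] [0.44435867 0.03670535]
0.067 pointer minus line mm 1.9226514107662855 tip 1.948715296738347 [0.42247523 0.03151642] [0.44527266 0.03741163]
0.073 pointer minus line mm 2.5923499740860327 tip 2.5496739971440965 [0.42379614 0.03232792] [0.44618665 0.03811791]
(np.float64(-0.00044774614832794683), 65, np.float64(0.00011090071165056264), 21) [array([ 0.512 , -0.0482,  0.083 ]), array([0.5006, 0.0901, 0.083 ])]
```

```bash
python3 - <<'E'
from h import *
import pickle
w=pickle.load(open("wa.pkl","rb"));C=-np.array(w["R"]).T@np.array(w["t"]);print(C, np.array(w["R"])[2])
d=shot("top");print(-np.array(d["R"]).T@np.array(d["t"]))
# shift so the pointer is straight below the camera in y
sh=np.array([.0,.034-C[1],0]);print(sh);w2=dict(w);w2["t"]=np.array(w["t"])-np.array(w["R"])@sh
print(proj(w2,(.44,.034,.061)))
rows([((.493,.1458+.034-C[1],.241),-87.4,0,8,.55)])
E
```

```text
[0.49647893 0.07698102 0.40314939] [-0.01214623  0.2541337  -0.96709282]
[0.41913411 0.00179445 1.48049325]
[ 0.         -0.04298102  0.        ]
[386.61068287 135.80058231]
max 0.01 0.18
[[0,0,0,0.18,0.01,0,0.55],[0,0,0,0.18,0.01,0,0.55],[0,0,0,0.18,0.01,0,0.55],[0,0,0,0.18,0.01,0,0.55],[0,0,0,0.17,0.01,0,0.55],[0,0,0,0.18,0.01,0,0.55],[0,-0.01,0,0.17,0.01,0,0.55],[0,0,-0.01,0.18,0,-0.01,0.55]]
```

Call:
jog_arm --pt "0 0 0 0.35 0.02 0 0.55" --pt "0 0 0 0.35 0.02 0 0.55" --pt "0 0 0 0.35 0.02 0 0.55" --pt "0 0 0 0.38 0.02 0 0.55" --pt "0 0 0 0 0 0 0.55" --pt "0 0 0 0 0 0 0.55" --pt "0 0 0 0 0 0 0.55"

```text
time_s: 83.22
position: [0.4928, 0.1024, 0.2409]
orientation: [0.723, -0.691, 0.0, 0.0]
ft_force: [-0.3, 0.2, -0.2]
width: 0.551
gripper_force: 0.0
```

```bash
cat >> h.py <<'E'
def widx(w):
    g=w["frame"].astype(int)
    red=(g[...,2]-g[...,1]>60)&(g[...,2]-g[...,0]>60);yel=(g[...,1]-g[...,0]>60)&(g[...,2]-g[...,0]>60)
    q=proj(w,(.505,.035,.061));qi=proj(w,(.43,.033,.061))
    P=np.array([p[::-1] for p in np.argwhere(red) if abs(p[0]-q[1])<40 and p[0]<270]);Y=np.array([p[::-1] for p in np.argwhere(yel) if np.hypot(*(p[::-1]-qi))<45])
    W=np.array([ray(w,*p,.061)[:2] for p in P]);vx,vy,x0,y0=cv2.fitLine(W.astype(np.float32),2,0,.01,.001).ravel();n=np.array([-vy,vx]);n*=np.sign(n[1])
    for z in (.055,.061,.067):
        V=np.array([ray(w,*p,z)[:2] for p in Y]);d=(V-[x0,y0])@n;tip=V[:,0]>V[:,0].max()-.006
        print(z,"pointer minus line mm",1e3*d.mean(),"tip",1e3*d[tip].mean(),len(P),len(Y))
E
python3 - <<'E'
from h import *
import pickle
from rig import telemetry
w=shot("wrist");print(-np.array(w["R"]).T@np.array(w["t"]));widx(w)
s=telemetry.get_state();print(s["position"])
import cv2
cv2.imwrite("pics/f.png",cv2.resize(w["frame"][95:175,320:440],(720,480),interpolation=cv2.INTER_CUBIC))
E
```

```text
[0.49592382 0.03359229 0.40319272]
0.055 pointer minus line mm 1.4138142005863978 tip 1.2065839434303305 515 154
0.061 pointer minus line mm 1.3235548499115362 tip 1.2207323380025727 515 154
0.067 pointer minus line mm 1.2332954992366736 tip 1.132275875105836 515 154
[0.4927868  0.10238497 0.24090148]
```

View pics/f.png

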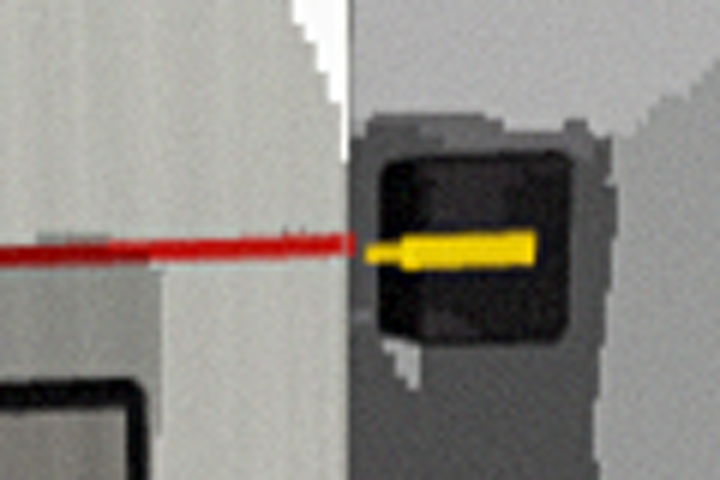

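The crop shows the line's end at (350,241) and the pointer's tip at (370,254), so the line is about 1.2 mm short. I go back and turn the knob 0.23 rad (2.6 units) further anticlockwise.

```bash
python3 - <<'E'
from h import *
y=np.degrees(2*np.arctan2(-.691,.723));print(y)
rows([((.4867,.2942,.24),y,0,8,.55),((.4867,.2942,.106),y,0,5,.55)])
E
```

```text
-87.40713997922259
max 0.01 0.9
[[0,0,0,-0.8,-0.01,0,0.55],[0,0,0,-0.8,-0.01,0,0.55],[0,0,0,-0.8,-0.01,0,0.55],[0,0,0,-0.8,-0.01,0,0.55],[0,0,0,-0.8,-0.01,0.01,0.55],[0,0,0,-0.8,-0.01,0,0.55],[0,-0.01,0,-0.8,-0.01,0.01,0.55],[0,0,-0.01,-0.8,-0.01,0,0.55],[0,0,0,0,0,0.89,0.55],[0,0,0,0,0,0.9,0.55]]
[[0,0,0,0,0,0.89,0.55],[0,0,0,0,0,0.9,0.55],[0,0,0,0,0,0.89,0.55]]
```

Call:
jog_arm --pt "0 0 0 -0.8 -0.01 0 0.55" --pt "0 0 0 -0.8 -0.01 0 0.55" --pt "0 0 0 -0.8 -0.01 0 0.55" --pt "0 0 0 -0.8 -0.01 0 0.55" --pt "0 0 0 -0.8 -0.01 0.01 0.55" --pt "0 0 0 -0.8 -0.01 0 0.55" --pt "0 0 0 -0.8 -0.01 0.01 0.55" --pt "0 0 0 -0.8 -0.01 0 0.55" --pt "0 0 0 0 0 0 0.55"

```text
time_s: 84.4
position: [0.4865, 0.296, 0.2397]
orientation: [0.723, -0.691, 0.0, 0.001]
ft_force: [-0.9, 0.3, -0.4]
width: 0.552
gripper_force: 0.0
```

Call:
jog_arm --pt "0 0 0 0 0 0.89 0.55" --pt "0 0 0 0 0 0.9 0.55" --pt "0 0 0 0 0 0.89 0.55" --pt "0 0 0 0 0 0.9 0.55" --pt "0 0 0 0 0 0.87 0.55" --pt "0 0 0 0 0 0 0.55" --pt "0 0 0 0 0 0 0.55"

```text
time_s: 85.28
position: [0.4873, 0.2943, 0.1077]
orientation: [0.723, -0.691, 0.001, -0.0]
ft_force: [1.2, -0.2, 0.7]
width: 0.548
gripper_force: 0.0
```

Call:
jog_arm --pt "0 0 0 0 0 0 0" --pt "0 0 0 0 0 0 0" --pt "0 0 0 0 0 0 0" --pt "0 0 0 0 0 0 0" --pt "0 0 -0.6 0 0 0 0" --pt "0 0 -0.7 0 0 0 0" --pt "0 0 -0.7 0 0 0 0" --pt "0 0 -0.6 0 0 0 0" --pt "0 0 0 0 0 0 0" --newtons 30

```text
time_s: 86.4
position: [0.4867, 0.294, 0.1068]
orientation: [0.796, -0.605, 0.0, 0.0]
ft_force: [-0.8, -0.4, 0.9]
width: 0.183
gripper_force: 30.0
```

```bash
python3 - <<'E'
from h import *
from rig import telemetry
s=telemetry.get_state();print(s["position"],s["joint_pos"].round(3),s["width"],s["ft_force"])
t=shot("top");print(idx(t),greens(t))
E
```

```text
[0.48671676 0.29397113 0.10684831] [ 0.829  0.4   -0.288  0.001 -0.884 -0.559] 0.18264598757086475 [-0.76829879 -0.39683874  0.94798855]
(np.float64(0.000749823697524899), 71, np.float64(0.00011090071165056264), 21) [array([ 0.5114, -0.0469,  0.083 ]), array([0.5003, 0.0912, 0.083 ])]
```

Call:
jog_arm --pt "0 0 0 0 0 0 0.35" --pt "0 0 0 0 0 0 0.55" --pt "0 0 0 0 0 0 0.55" --pt "0 0 0 0 0 -0.5 0.55" --pt "0 0 0 0 0 -1 0.55" --pt "0 0 0 0 0 -1 0.55" --pt "0 0 0 0 0 -1 0.55" --pt "0 0 0 0.5 0.2 -1 0.55" --pt "0 0 0 0.9 0.3 0 0.55" --pt "0 0 0 0.9 0.3 0 0.55"

```text
time_s: 87.7
position: [0.4815, 0.2198, 0.2421]
orientation: [0.796, -0.605, 0.0, 0.0]
ft_force: [-1.0, 0.4, -0.8]
width: 0.552
gripper_force: 0.0
```

Call:
jog_arm --pt "0 0 0 0.9 0.2 0 0.55" --pt "0 0 0 0.9 0.2 0 0.55" --pt "0 0 0 0.9 0.2 0 0.55" --pt "0 0 0 0.9 0.2 0 0.55" --pt "0 0 0 0.5 0 0 0.55" --pt "0 0 0 0 0 0 0.55" --pt "0 0 0 0 0 0 0.55" --pt "0 0 0 0 0 0 0.55"

```text
time_s: 88.7
position: [0.4918, 0.0969, 0.2417]
orientation: [0.796, -0.605, 0.0, 0.0]
ft_force: [0.3, -0.3, -1.0]
width: 0.552
gripper_force: 0.0
```

```bash
python3 - <<'E'
from h import *
import pickle
from scipy.optimize import least_squares
from rig import telemetry
w=shot("wrist");print(-np.array(w["R"]).T@np.array(w["t"]));widx(w)
t=shot("top");print(idx(t),greens(t));s=telemetry.get_state();print(s["position"],s["joint_pos"].round(2))
d=pickle.load(open("d0.pkl","rb"));o=[]
for n,near in (("top",(229,177)),("scene",(396,319))):
    H=hsv(d[n]);b=blob((H[...,0]>45)&(H[...,0]<75)&(H[...,1]>120),near,15);print(n,[(x[0],x[1]) for x in b]);o.append((d[n],b[0][0]))
print(least_squares(lambda X:np.concatenate([proj(a,X)-c for a,c in o]),[.68,.29,.06]).x)
E
```

```text
[0.5105936  0.03060701 0.40399145]
0.055 pointer minus line mm 0.13281260339986656 tip 0.013041647836931201 493 153
0.061 pointer minus line mm -0.026550996434310928 tip -0.14032568209694507 493 153
0.067 pointer minus line mm -0.18591459626848814 tip -0.2976990045820046 493 153
(np.float64(0.000647039920633173), 31, np.float64(5.392692858211956e-05), 17) [array([ 0.5114, -0.0469,  0.083 ])]
[0.49179837 0.09680459 0.24174912] [ 0.52  0.16 -0.26  0.   -1.16 -0.25]
top [(array([228.6, 175.6]), 118)]
scene [(array([395.1, 318.2]), 121)]
[0.68344736 0.28666768 0.06139587]
```

The line is at the pointer (about 0.1 mm), and both plates are at rest. Next is the zero button at (0.683,0.287,≈0.062), pressed with shut fingers leaning away from the gauge column.

```bash
python3 - <<'E'
from h import *
rows([((.6,.17,.22),-85.6,-30,8,0),((.6834,.288,.16),-85.6,-30,8,0)])
E
```

```text
max 0.75 0.52
[[0.07,-0.75,0.27,-0.17,-0.52,0.09,0],[0.07,-0.75,0.27,-0.18,-0.51,0.1,0],[0.08,-0.75,0.27,-0.18,-0.51,0.12,0],[0.07,-0.75,0.27,-0.19,-0.5,0.14,0],[0.08,-0.75,0.28,-0.19,-0.49,0.15,0],[0.07,-0.75,0.27,-0.19,-0.49,0.17,0],[0.08,-0.75,0.28,-0.19,-0.49,0.18,0],[0.07,-0.74,0.27,-0.19,-0.48,0.2,0],[0,0,0,-0.28,-0.38,0.45,0],[0,0,0,-0.28,-0.38,0.45,0]]
[[0,0,0,-0.28,-0.39,0.45,0],[0,0,0,-0.27,-0.38,0.45,0],[0,0,0,-0.28,-0.39,0.45,0],[0,0,0,-0.27,-0.38,0.44,0],[0,0,0,-0.28,-0.39,0.45,0],[0,0,0,-0.27,-0.38,0.44,0]]
```

Call:
jog_arm --pt "0.07 -0.75 0.27 -0.17 -0.52 0.09 0" --pt "0.07 -0.75 0.27 -0.18 -0.51 0.1 0" --pt "0.08 -0.75 0.27 -0.18 -0.51 0.12 0" --pt "0.07 -0.75 0.27 -0.19 -0.5 0.14 0" --pt "0.08 -0.75 0.28 -0.19 -0.49 0.15 0" --pt "0.07 -0.75 0.27 -0.19 -0.49 0.17 0" --pt "0.08 -0.75 0.28 -0.19 -0.49 0.18 0" --pt "0.07 -0.74 0.27 -0.19 -0.48 0.2 0"

```text
time_s: 89.8
position: [0.6007, 0.1701, 0.2198]
orientation: [0.708, -0.656, -0.191, -0.176]
ft_force: [0.2, 0.1, -0.2]
width: 0.008
gripper_force: 0.0
```

Call:
jog_arm --pt "0 0 0 -0.28 -0.38 0.45 0" --pt "0 0 0 -0.28 -0.38 0.45 0" --pt "0 0 0 -0.28 -0.39 0.45 0" --pt "0 0 0 -0.27 -0.38 0.45 0" --pt "0 0 0 -0.28 -0.39 0.45 0" --pt "0 0 0 -0.27 -0.38 0.44 0" --pt "0 0 0 -0.28 -0.39 0.45 0" --pt "0 0 0 -0.27 -0.38 0.44 0" --pt "0 0 0 0 0 0 0" --pt "0 0 0 0 0 0 0"

```text
time_s: 91.05
position: [0.6836, 0.2869, 0.1602]
orientation: [0.709, -0.656, -0.19, -0.176]
ft_force: [-0.2, -0.7, 0.0]
width: 0.004
gripper_force: 0.0
```

```bash
python3 - <<'E'
from h import *
from rig import telemetry
s=telemetry.get_state();print(s["position"],s["joint_pos"].round(2),s["width"],s["ft_force"])
w=shot("wrist");H=hsv(w);print(proj(w,(.6834,.2867,.063)))
for c,a,m in blob((H[...,0]>45)&(H[...,0]<75)&(H[...,1]>120),(320,240),400): print(a,c,[ray(w,*c,z).round(4) for z in (.058,.066)])
t=shot("top");print(idx(t),greens(t))
rows([((.6834,.2935,.09),-85.6,-30,4,0)])
E
```

```text
[0.6836137  0.28693213 0.16024716] [ 0.38  0.59  0.3  -0.55 -1.16 -0.11] 0.004391914345909251 [-0.205591   -0.65616493  0.00506233]
[318.4814714  166.83939125]
2239 [319.1 168. ] [array([0.6827, 0.291 , 0.058 ]), array([0.6831, 0.2854, 0.066 ])]
(np.float64(0.00077760821497948), 66, np.float64(0.00011090071165056264), 21) [array([ 0.5114, -0.0469,  0.083 ]), array([0.5003, 0.0915, 0.083 ])]
max 0.01 0.54
[[0,0,0,0.25,0,0.54,0],[0,0,0,0.24,0,0.54,0],[-0.01,0,0,0.25,0,0.54,0],[0,0,0,0.24,-0.01,0.54,0]]
```

Call:
jog_arm --pt "0 0 0 0.25 0 0.54 0" --pt "0 0 0 0.24 0 0.54 0" --pt "0 0 0 0.25 0 0.54 0" --pt "0 0 0 0.24 0 0.54 0" --pt "0 0 0 0.17 0 0.29 0" --pt "0 0 0 0 0 0 0"

```text
time_s: 91.9
position: [0.6826, 0.2938, 0.0778]
orientation: [0.708, -0.657, -0.19, -0.175]
ft_force: [-0.1, -0.6, 0.2]
width: 0.003
gripper_force: 0.0
```

Call:
jog_arm --pt "0 0 0 0.05 0 0.087 0" --pt "0 0 0 0.05 0 0.087 0" --pt "0 0 0 0 0 0 0"

```text
time_s: 92.28
position: [0.6837, 0.2942, 0.0742]
orientation: [0.709, -0.656, -0.189, -0.177]
ft_force: [0.6, -0.2, 1.3]
width: 0.007
gripper_force: 1.0
```

Call:
jog_arm --pt "0 0 0 0.033 0 0.058 0" --pt "0 0 0 0.033 0 0.058 0" --pt "0 0 0 0 0 0 0"

```text
time_s: 92.65
position: [0.6837, 0.2942, 0.0699]
orientation: [0.709, -0.656, -0.189, -0.177]
ft_force: [0.8, -0.3, 4.7]
width: 0.004
gripper_force: 2.1
```

Call:
jog_arm --pt "0 0 0 0.025 0 0.043 0" --pt "0 0 0 0.025 0 0.043 0" --pt "0 0 0 0 0 0 0" --pt "0 0 0 0 0 0 0"

```text
time_s: 93.15
position: [0.6838, 0.2942, 0.0687]
orientation: [0.709, -0.656, -0.189, -0.177]
ft_force: [-0.9, -2.6, 9.9]
width: 0.008
gripper_force: 5.1
```

Call:
jog_arm --pt "0 0 0 0.02 0 0.03 0" --pt "0 0 0 0 0 0 0" --pt "0 0 0 0 0 0 0"

```text
time_s: 93.52
position: [0.6838, 0.2942, 0.0686]
orientation: [0.709, -0.656, -0.189, -0.177]
ft_force: [-2.1, -2.1, 12.7]
width: 0.004
gripper_force: 6.4
```

Force rises with no further travel, so the button has bottomed. I lift away and do the final check.

Call:
jog_arm --pt "0 0 0 -0.25 0 -0.43 0" --pt "0 0 0 -0.4 0 -0.8 0" --pt "0 0 0 -0.4 0 -0.8 0" --pt "0 0 0 -0.4 0 -0.8 0" --pt "0 0 0 -0.4 0 -0.8 0" --pt "0 0 0 0 0 -0.8 0" --pt "0 0 0 0 0 0 0" --pt "0 0 0 0 0 0 0" --pt "0 0 0 0 0 0 0"

```text
time_s: 94.65
position: [0.6836, 0.2759, 0.2059]
orientation: [0.708, -0.657, -0.191, -0.174]
ft_force: [-0.0, 0.4, 0.0]
width: 0.004
gripper_force: 0.0
```

```bash
python3 - <<'E'
from h import *
from rig import telemetry,workorder
s=telemetry.get_state();print(s["position"],s["ft_force"])
t=shot("top");r=idx(t);print(r,greens(t))
if abs(r[0]-.00075)<.0004: print(workorder.finish_job())
E
```

```text
[0.68361664 0.27588315 0.20590652] [-0.01283602  0.35910008  0.02664343]
(np.float64(0.0007988922864806318), 67, np.float64(0.00011090071165056264), 21) [array([ 0.5114, -0.0469,  0.083 ]), array([0.5006, 0.0912, 0.083 ])]
the job is handed in; nothing more can be done
None
```

Job handed in at about 95 s of the 210 s: both plates present are on the table with the measuring face up, the red line was within 0.3 mm of the pointer in the close camera check (0.7 mm in the coarser overhead view at hand-in) with backlash taken up towards the knob, and the zero button was pressed to its stop and let go; the judge's verdict was not shown.

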